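# Square up two arch stones in the fence corner

### The arm

A 6-joint arm with a two-finger parallel gripper is mounted at the origin on the work surface. World frame = base frame: x ahead of the robot, y to its left, z up, the work surface at z = 0. Lengths are in mm, angles in rad, forces in N, time in s.
With the tool pointing down it reaches from about 300 to 775 mm from the base axis. Payload 14.6 kg.
Tool frame: the origin (TCP) lies between the finger pads; the fingertips stand 11 mm ahead of it and the grasp point (between the pads) lies 8 mm behind it; z points along the fingers, y is the direction in which the jaws open and shut (so a half turn about z gives the same grasp; the last joint's range is limited). The gripper opens to 94 mm and grips with 3 to 60 N. Pads are 16 mm wide; open, the fingers measure 119 mm over their backs; the gripper's body (75 mm by 177 mm) begins 78 mm behind the grasp point.
Start: joints at [-1.18, 0.3, 1.521, -0, 1.321, -0.067], TCP at [243.078, -493.358, 216.446] pointing down, gripper open.
Joint ranges: [-3.03, 3.03], [-0.79, 2.21], [0.23, 2.52], [-1.04, 4.18], [0, 3.07], [-2.55, 2.55]. Speed limits (rad/s): [2.22, 2.22, 2.57, 3.14, 3.14, 3.14].

### API

Orientations are given as [roll, pitch, yaw] about the fixed x, y, z axes, in that order (R = Rz(yaw) Ry(pitch) Rx(roll)).
In Python, from cell import * gives the robot as it stands.
- The arm moves only by the tool arm_command, never from a script. Its argument "deltas" is a list of rows, each an object with "xyz": the shift along the world's x, y, z in m, a list of three; "turn": the turn, a rotation vector about the world's x, y, z in rad, a list of three. A call has 1 to 12 rows; each row shifts and turns the commanded pose from where the row before left it; what a row does not reach is not made up. A row lasts 1/8 s, in which the tool goes at most 62.5 mm and 10.7 degrees, less where a joint would pass 70% of its speed; a pose out of reach is approached as far as the arm can. A call with a gripper value outside its range is refused whole. "gripper" is the closure, from 0 (fully open) to 1 (shut), set as the call begins (left out, the last holds). The fingers move at their own pace and stop on an object; "force" is the grip in N (left out, the last holds). Time passes only in rows, so rows that do not move let the fingers close. It gives the time, the measured TCP pose, the force and the opening at its end, in the units of the state.
- read_state(): the state, without advancing time (a new reading comes with each control period).
- camera(name): name is "side" or "top"; returns a dict with "color" (420x560x3 uint8, red, green, blue), "fx", "fy", "cx", "cy" (pixels), "rvec" (rotation vector, rad) and "tvec" (3), from world to camera coordinates, as OpenCV has them. Camera axes: x right, y down, z forward; pixel columns grow to the right and rows downward; lengths in mm; the calibration is good to about 2 mm. A picture is of the moment at which its call begins. There is no depth.
- sign_off(): hands the job in, once; it reports no verdict.
The state is a dict: "clock": time; "joints": joint angles; "qd": joint speeds; "effort": joint torques, N m; "eef_pos": TCP position; "eef_rot": TCP orientation; "wrist_force": force on the tool from outside, world axes, zero at the start; "moment": the same for the moment, N m; "finger_gap": finger opening in mm.
Only numpy, scipy, OpenCV 4.12 (cv2) and the standard library are available. Lean on these libraries where they do the work, as an engineer would, in place of code of your own. Each camera call takes 0.05 s, during which the arm holds its last target.

### The job

Dry-fit the two white aerated-concrete stones for the arch by sliding them over the table, without lifting or tipping them: first push the long one home into the inner corner of the wooden fence, its long side against the long bar and its end against the short bar, then bring the short one up against the long bar and the long stone's free end, and slide the aluminium end stop up against it, so that all sit square and with no gaps. Finally set the whole clay brick down gently on top, flat and lengthwise along the row, centred over the joint between the two stones, and leave it there. Leave everything else on the table where it is.

Things in the scene. Friction and masses are not known exactly. Their poses are not given: they have to be found in the camera images.
- fence: fixed L-shaped wooden fence, bars 25 wide, 30 high. Origin: the inner corner at table level; x points away from the robot, y left along the long bar. Long bar's inner face: plane x = 0, from the corner to y = -435; short bar's: plane y = 0, from the corner to x = -90 (mm). The work lies at negative x and y. Position and yaw (to 0.08 rad) vary
- long_block_center (a point): centre (half-way up) of the larger white stone: 85 along its x, 150 along its y, 60 high, about 0.4 kg, loose on the table, too wide to grip lengthwise; starts in front of the fence with its y axis within 0.3 rad of the fence's. When home in the corner its centre is at x = -42.5, y = -75 in the fence frame
- short_block_center (a point): centre of the smaller white stone: 85 along its x, 100 along its y, 60 high, about 0.3 kg, loose on the table; starts to the right of the long one, nearer the robot than the stop, its y axis within 0.3 rad of the fence's. When home its centre is at x = -42.5, y = -200 in the fence frame
- stop_face (a point): centre of the end stop's flat face, which looks to the fence's +y, 27 above the table. The aluminium stop straddles the long bar; its body spans x -80 to -5 in the fence frame, 36 from this face towards -y, heights 4 to 50; on it a black tab 40 (x) by 16 (y), heights 50 to 80, centred 18 behind this face. Home: y = -250 in the fence frame (mm)
- stop (a joint): travel of the end stop along the fence's +y (m): 0 furthest from the corner (face at y = -0.37 in the fence frame), 0.12 when home against the stones, limit 0.16; starts at 0 to 0.04. About 2 N of friction; it stays where it is left and pushes what stands in front of it
- brick_center (a point): centre of the whole clay brick, 90 along its x, 45 along its y, 30 high, 0.23 kg, lying loose on the table in the left or the right bay, any yaw within 0.7 rad. Laid on the stones its centre is 75 above the table
- half_brick: bystander, leave alone: square half brick, 45 x 45 x 30, same clay as the brick; it lies in the left or the right bay, wherever the brick does not. Sizes in mm; origin at its underside
- mallet: bystander, leave alone: hammer lying beyond the fence on the right. Sizes in mm; origin at its underside
- scraper: bystander, leave alone: flat scraper lying at the far right. Sizes in mm; origin at its underside
- pencil_pot: bystander, leave alone: open grey pot, 70 diameter, 70 high, left of the fence. Sizes in mm; origin at its underside
- flask: bystander, leave alone: white bottle, 68 diameter, 190 high, far left. Sizes in mm; origin at its underside
- set_square: bystander, leave alone: steel and wood try square lying beyond the long bar. Sizes in mm; origin at its underside
- offcut: bystander, leave alone: small stepped white offcut, 70 x 50 x 50, beyond the fence on the left. Sizes in mm; origin at its underside
There are look-alikes about, which are no part of the job. Of the things like the part that bears brick_center, leave any that is black; of the rest the smaller one is meant.

How it is judged:
By the outcome, as a careful person would: the job done as asked, in the order asked, and still so for the second after the job is handed in, with the robot touching nothing.
It also fails if it takes over 72 s, if anything falls off the work surface, if the arm or the gripper's body presses on something with over 40 N, if the wrist force passes 120 N, or if a joint passes its speed limit or range.

## Working session

There is one attempt and no reset: what is moved stays moved. The work goes in short steps, Python scripts to look and compute and a tool call to move; the robot and the scene stay as the last step left them, time stands still between calls to the robot, and variables do not carry over. Pictures are saved under pics/ and viewed, and the job is handed in when it is done.

Besides the shell and the picture viewer there is one more tool, called after ">>>" in YAML: its name, and indented under it one key for each argument. arm_command: Moves the arm, as the interface text tells. Its arguments: {"type":"object","properties":{"deltas":{"type":"array","items":{"type":"object","properties":{"xyz":{"type":"array","items":{"type":"number"}},"turn":{"type":"array","items":{"type":"number"}}}}},"gripper":{"type":"number"},"force":{"type":"number"}},"required":["deltas"]}

```bash
mkdir -p pics; ls
python3 - <<'E'
from cell import *
import cv2
s=read_state(); print(s)
for n in("top","side"):
    c=camera(n); print(n,c["fx"],c["fy"],c["cx"],c["cy"],c["rvec"],c["tvec"])
    cv2.imwrite(f"pics/{n}0.png",cv2.resize(c["color"][:,:,::-1],(800,600),interpolation=cv2.INTER_CUBIC))
    import pickle; pickle.dump(c,open(f"pics/{n}0.pkl","wb"))
E
```

```text
pics
{'clock': 0.0, 'joints': array([-1.17959714e+00,  3.00477134e-01,  1.52158234e+00,  2.68734363e-05,
        1.32070573e+00, -6.65871393e-02]), 'qd': array([ 0.00047765,  0.00083646, -0.00082106,  0.00043886,  0.00039851,
       -0.00031112]), 'effort': array([ 2.43928662e-03, -5.31801689e+01, -3.52733517e+01,  7.08929077e-02,
        2.44234217e-02, -7.37273103e-05]), 'eef_pos': array([ 242.99337935, -493.12984968,  215.88248294]), 'eef_rot': array([-3.14042443e+00, -1.03991283e-04,  4.57779601e-01]), 'wrist_force': array([-0.67386059, -0.13560406,  0.14303593]), 'moment': array([-0.01673943, -0.0630297 , -0.00790913]), 'finger_gap': 94.12151396968676}
top 395.7683669786524 395.7683669786524 275.49380956101595 200.5481088138923 [ 2.12679642 -2.15318772  0.17325202] [ 21.11300574 578.52701797 943.04985771]
side 450.9729175771181 450.9729175771181 279.24690217480924 212.53048156556466 [ 0.72124127 -2.62348671  1.09176109] [ 475.48231633  222.7641537  1053.7210234 ]
```

View pics/top0.png

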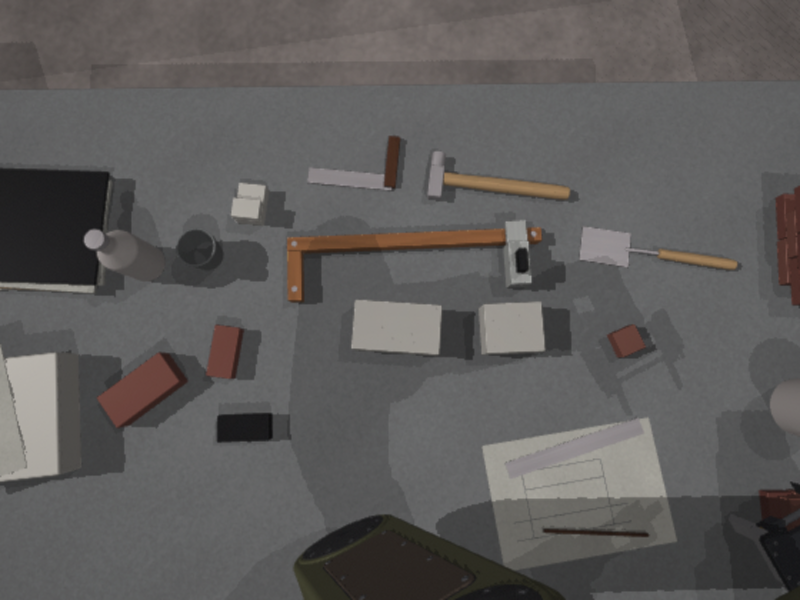

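View pics/side0.png

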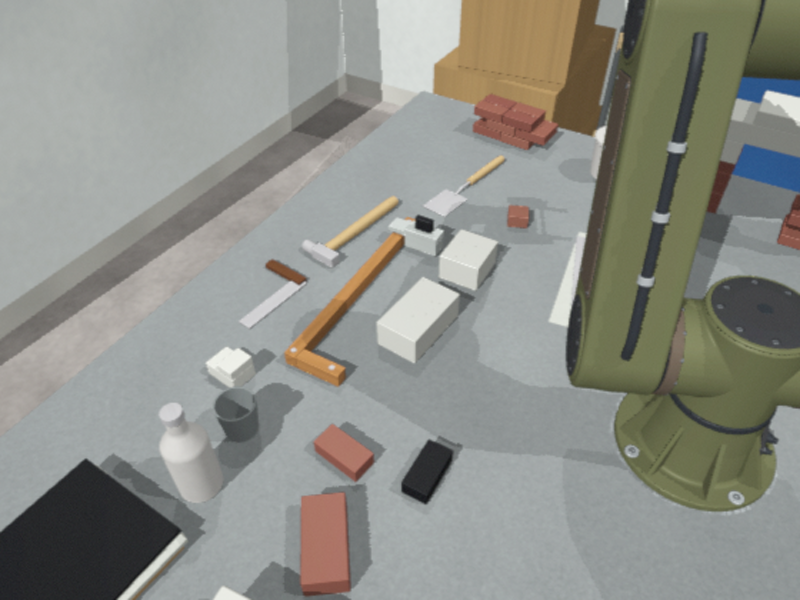

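The top view (800x600) shows the fence corner at about (298,247), the long stone at (397,327), the short stone at (512,328) and the stop at (518,253) with its tab at (522,260). Three things look like the brick:
- (225,351): the smaller red-brown one. This fits, since it isn't black and it's the smaller of the other two.
- (142,389): a larger red one.
- (245,428): black, so excluded.

The half brick is at (627,341).

```bash
cat > h.py <<'E'
import numpy as np, cv2, pickle
def ray(c,uv,z):
    R=cv2.Rodrigues(np.array(c["rvec"],float))[0]; t=np.array(c["tvec"],float)
    uv=np.atleast_2d(np.array(uv,float))
    d=np.c_[(uv[:,0]-c["cx"])/c["fx"],(uv[:,1]-c["cy"])/c["fy"],np.ones(len(uv))]@R
    o=-R.T@t; s=(z-o[2])/d[:,2]
    return (o+d*s[:,None])[:,:2]
def proj(c,P):
    return cv2.projectPoints(np.atleast_2d(np.array(P,float)),np.array(c["rvec"],float),np.array(c["tvec"],float),np.array([[c["fx"],0,c["cx"]],[0,c["fy"],c["cy"]],[0,0,1]]),None)[0][:,0]
def crop(c,box,name,k=5):
    x0,y0,x1,y1=box
    cv2.imwrite(name,cv2.resize(c["color"][y0:y1,x0:x1,::-1],None,fx=k,fy=k,interpolation=cv2.INTER_CUBIC))
E
python3 - <<'E'
from h import *
c=pickle.load(open("pics/top0.pkl","rb"))
s=pickle.load(open("pics/side0.pkl","rb"))
R=cv2.Rodrigues(c["rvec"])[0];print("cam",-R.T@c["tvec"])
print("corner guess",ray(c,[[298/1.4286,250/1.4286]],30))
crop(c,(190,140,400,260),"pics/c1.png",3.8)
crop(c,(60,215,200,320),"pics/c2.png",5)
E
```

```text
cam [ 422.42582868   17.73810737 1022.60651399]
corner guess [[649.78237486 184.71443097]]
```

View pics/c1.png

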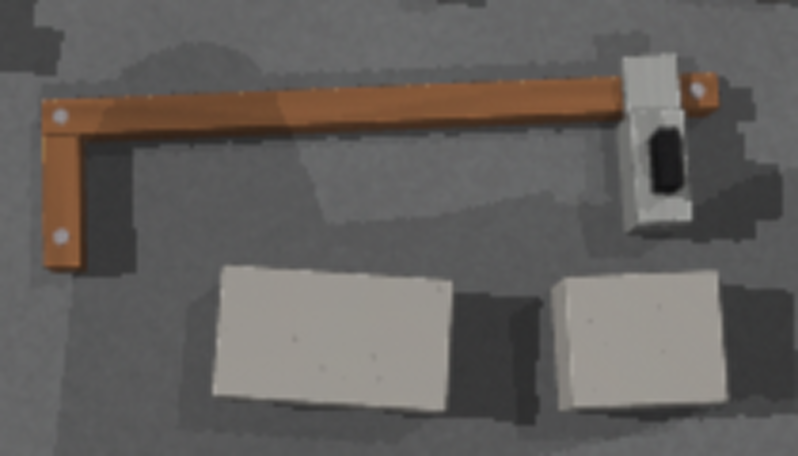

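View pics/c2.png

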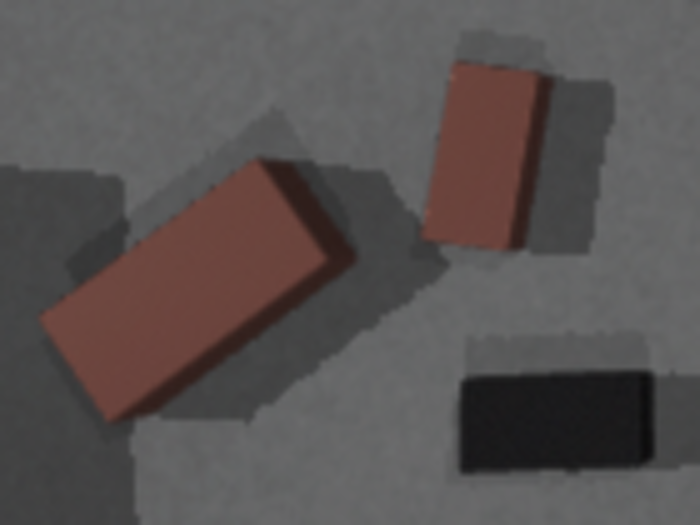

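The crops confirm the target brick: the small red-brown 2:1 brick at crop (487,157), beside the larger red one (200,290) and the black one (555,420). I'll measure everything now.

```bash
cat >> h.py <<'E'
def cross(p,thr):
    # subpixel rising/falling crossings around max
    i=int(np.argmax(p)); a=i
    while a>0 and p[a]>thr: a-=1
    b=i
    while b<len(p)-1 and p[b]>thr: b+=1
    return a+(thr-p[a])/(p[a+1]-p[a]+1e-9), b-1+(p[b-1]-thr)/(p[b-1]-p[b]+1e-9)
def orange(c):
    im=cv2.GaussianBlur(c["color"],(3,3),0).astype(float); return im[:,:,0]-im[:,:,2]
def line(P):
    vx,vy,x,y=cv2.fitLine(np.float32(P),cv2.DIST_HUBER,0,0.01,0.01).ravel(); return np.array([vx,vy]),np.array([x,y])
def quad(c,mask,z,k=1):
    # rect from mask at height z (min area rect) via line fit of contour sides
    m=cv2.findContours(mask.astype(np.uint8),cv2.RETR_EXTERNAL,cv2.CHAIN_APPROX_NONE)[0]
    m=max(m,key=cv2.contourArea)[:,0,:].astype(float)/k+ (0.5/k-0.5)
    P=ray(c,m,z); r=cv2.minAreaRect(np.float32(P)); return r,cv2.boxPoints(r),P
def rectfit(c,img,thr,seed,z,box,rel=None,k=8):
    x0,y0,x1,y1=box
    g=cv2.resize(img[y0:y1,x0:x1].astype(np.float32),None,fx=k,fy=k,interpolation=cv2.INTER_CUBIC)
    m=(g>thr).astype(np.uint8)
    n,l=cv2.connectedComponents(m); sx,sy=int((seed[0]-x0)*k),int((seed[1]-y0)*k)
    m=(l==l[sy,sx]).astype(np.uint8)
    m=cv2.morphologyEx(m,cv2.MORPH_CLOSE,np.ones((3*k,3*k))) ; m=cv2.morphologyEx(m,cv2.MORPH_OPEN,np.ones((2*k,2*k)))
    ct=max(cv2.findContours(m,cv2.RETR_EXTERNAL,cv2.CHAIN_APPROX_NONE)[0],key=cv2.contourArea)[:,0,:].astype(float)
    uv=(ct+0.5)/k-0.5+np.array([x0,y0]); P=ray(c,uv,z)
    (cx,cy),(w,h),a=cv2.minAreaRect(np.float32(P)); a=np.radians(a)
    # make u along world x-ish
    while a>np.pi/4: a-=np.pi/2; w,h=h,w
    while a<-np.pi/4: a+=np.pi/2; w,h=h,w
    u=np.array([np.cos(a),np.sin(a)]); v=np.array([-u[1],u[0]])
    q=np.c_[(P-[cx,cy])@u,(P-[cx,cy])@v]
    L={}
    for nm,sel in dict(xp=(q[:,0]>w/2-6)&(abs(q[:,1])<h/2-10),xm=(q[:,0]<-w/2+6)&(abs(q[:,1])<h/2-10),yp=(q[:,1]>h/2-6)&(abs(q[:,0])<w/2-10),ym=(q[:,1]<-h/2+6)&(abs(q[:,0])<w/2-10)).items():
        L[nm]=line(P[sel])
    def X(a,b):
        d,p=a;e,r=b; t=np.linalg.solve(np.c_[d,-e],r-p); return p+t[0]*d
    C=[X(L[i],L[j]) for i,j in (("xp","yp"),("xp","ym"),("xm","ym"),("xm","yp"))]
    sx=(np.linalg.norm(C[0]-C[3])+np.linalg.norm(C[1]-C[2]))/2; sy=(np.linalg.norm(C[0]-C[1])+np.linalg.norm(C[2]-C[3]))/2
    angs={n:round(float(np.arctan(L[n][0][1]/L[n][0][0]) if n[0]=='y' else np.arctan(-L[n][0][0]/L[n][0][1])),4) for n in L}
    return np.mean(C,0),(sx,sy),angs,np.array(C)
E
cat > m.py <<'E'
from h import *
def fence(c):
    o=orange(c)
    A=[];B=[]
    for u in range(225,350):
        a,b=cross(o[150:190,u],20); A.append((u,150+a)); B.append((u,150+b))
    # exclude points
    PA=ray(c,A,30);PB=ray(c,B,0)
    LA=line(PA);LB=line(PB)
    D=[];E=[]
    for v in range(182,206):
        a,b=cross(o[v,195:230],20);D.append((195+a,v));E.append((195+b,v))
    LD=line(ray(c,D,30));LE=line(ray(c,E,0))
    return LA,LB,LD,LE
def fdesc(c):
    LA,LB,LD,LE=fence(c)
    yawA=np.arctan(-LA[0][0]/LA[0][1]);yawB=np.arctan(-LB[0][0]/LB[0][1])
    yD=np.arctan(LD[0][1]/LD[0][0]);yE=np.arctan(LE[0][1]/LE[0][0])
    print("yaws",yawA,yawB,yD,yE)
    yaw=(yawA+yawB)/2; ux=np.array([np.cos(yaw),np.sin(yaw)]);uy=np.array([-ux[1],ux[0]])
    a=LA[1]@ux;b=LB[1]@ux;d=LD[1]@uy;e=LE[1]@uy
    print("bar widths",a-b,d-e)
    x=(a-25+b)/2; y=(d-25+e)/2
    print("corner",x*ux+y*uy,"yaw",yaw); return x*ux+y*uy,yaw
if __name__=="__main__":
    c=pickle.load(open("pics/top0.pkl","rb"))
    f,yaw=fdesc(c)
    R=np.array([[np.cos(yaw),-np.sin(yaw)],[np.sin(yaw),np.cos(yaw)]])
    g=cv2.cvtColor(c["color"],cv2.COLOR_RGB2GRAY)
    print(g[228,265:285], g[228,325:345], g[200:215,280],g[240:255,280])
    for nm,seed,box in (("long",(278,228),(235,200,325,260)),("short",(362,230),(325,200,395,260))):
        C,s,a,K=rectfit(c,g,125,seed,60,box); print(nm,C.round(1),np.round(s,1),a,"fence",((C-f)@R).round(1)); print(((K-f)@R).round(1).tolist())
    im=c["color"].astype(float); o=im[:,:,0]-im[:,:,2]
    print(o[246,140:175].round(),o[235:270,157])
    for nm,seed,box in (("brick",(157,246),(135,220,180,272)),("half",(437,239),(420,222,460,256))):
        C,s,a,K=rectfit(c,o,25,seed,30,box); print(nm,C.round(1),np.round(s,1),a)
    print(g[165:200,355].tolist()); print(g[180,340:380].tolist(),g[160,340:380].tolist(),g[192,340:380].tolist())
    np.save("fence.npy",np.r_[f,yaw])
E
python3 m.py
```

```text
yaws 0.031751588 0.025833922 0.02411359 0.02665178
bar widths 24.51471 25.305695
corner [651.78656 181.6236 ] yaw 0.028792754
[151 150 143 150 152 151 151 152 151 151 151 151 151 151 151 151 151 151
 151 151] [ 48  47  48  48  47  48  53  76  80  79  84 123 127 128 139 151 152 152
 152 152] [ 88  88  87  87  89  94  92  90  90  89  88 100 146 151 151] [151 151 152 151 151 148  95  65  76  77  79  78  77  78  78]
long [507.5  10.2] [ 82.7 147.8] {'xp': -0.0778, 'xm': -0.0812, 'yp': -0.0682, 'ym': -0.0792} fence [-149.1 -167.2]
[[-100.0999984741211, -97.80000305175781], [-115.9000015258789, -245.1999969482422], [-198.39999389648438, -236.1999969482422], [-182.1999969482422, -89.80000305175781]]
short [ 504.  -186.5] [ 82.6 104.8] {'xp': 0.0296, 'xm': 0.028, 'yp': 0.0194, 'ym': 0.0338} fence [-158.3 -363.7]
[[-117.0999984741211, -311.70001220703125], [-117.0, -415.8999938964844], [-199.6999969482422, -416.29998779296875], [-199.60000610351562, -311.0]]
[ 0.  1.  0. -1. -1.  0.  2. 32. 45. 47. 48. 47. 46. 47. 47. 46. 46. 46.
 47. 46. 47. 46. 46. 46. 40. 25. 22. 17.  4.  1. -1. -1.  0. -1
[... 336 characters left out ...]
, 146, 154, 151, 130, 111, 108, 115, 117, 118, 118, 115, 115, 114, 112, 111, 111, 110, 109, 108, 109, 109, 109, 109, 109, 109, 109, 109, 109, 109, 109, 109, 109, 108, 108]
[101, 101, 99, 96, 95, 94, 92, 92, 90, 80, 78, 80, 88, 108, 109, 111, 123, 131, 118, 112, 93, 38, 21, 25, 26, 28, 29, 30, 36, 63, 93, 73, 70, 69, 68, 69, 69, 68, 70, 70] [85, 86, 87, 90, 90, 92, 101, 93, 94, 95, 97, 107, 93, 98, 129, 146, 150, 149, 150, 149, 150, 151, 150, 149, 152, 150, 150, 144, 104, 72, 68, 71, 93, 96, 95, 96, 99, 96, 89, 76] [101, 100, 92, 92, 92, 91, 92, 94, 93, 91, 90, 82, 81, 91, 107, 109, 111, 128, 135, 135, 132, 131, 128, 126, 128, 139, 142, 142, 143, 139, 113, 102, 74, 69, 69, 67, 59, 60, 60, 58]
```

```bash
cat >> h.py <<'E'
F=np.array([651.8,181.6]);YAW=0.027
RF=np.array([[np.cos(YAW),-np.sin(YAW)],[np.sin(YAW),np.cos(YAW)]])
def w(x,y): return (F+RF@np.array([x,y],float)).round(1)
def fr(p): return ((np.array(p)[...,:2]-F)@RF).round(1)
E
python3 - <<'E'
from h import *
c=pickle.load(open("pics/top0.pkl","rb"))
g=cv2.cvtColor(c["color"],cv2.COLOR_RGB2GRAY)
for nm,seed,box,t in (("long",(278,228),(235,200,325,260),122),("short",(362,230),(325,200,395,260),140)):
    C,s,a,K=rectfit(c,g,t,seed,60,box); print(nm,C.round(1),np.round(s,1),a,"fence",fr(C),fr(K).tolist())
# stop: tab at z=80, lower image region
m=(g<50).astype(np.float32)*255
C,s,a,K=rectfit(c,255-g.astype(np.float32),195,(365,182),80,(355,168,375,196)); print("tab",C,s,a,fr(C))
print("push1",w(-225,-167),w(-50,-167))
# checks with side view: project fence corner and predicted things
s=pickle.load(open("pics/side0.pkl","rb"))
im=cv2.resize(s["color"][:,:,::-1],(800,600),interpolation=cv2.INTER_CUBIC)
for p in ([*w(0,0),30],[*w(0,-300),30],[*w(-90,0),30],[507.5,10.2,60],[470.3,312.8,30]):
    u=(proj(s,p)[0]+.5)*800/560; cv2.circle(im,(int(u[0]),int(u[1])),3,(0,0,255),-1)
cv2.imwrite("pics/chk.png",im)
E
```

```text
long [507.5  10.1] [ 82.9 148. ] {'xp': -0.0796, 'xm': -0.0817, 'yp': -0.0725, 'ym': -0.0803} fence [-148.8 -167.5] [[-99.7, -98.0], [-115.5, -245.6], [-198.1, -236.7], [-182.1, -89.8]]
short [ 503.9 -189.4] [80.9 97.9] {'xp': 0.0282, 'xm': 0.0306, 'yp': 0.0257, 'ym': 0.0393} fence [-157.9 -366.8] [[-117.5, -317.9], [-117.4, -415.3], [-198.1, -416.3], [-198.5, -317.8]]
tab [ 615.76965 -204.5137 ] (np.float32(41.88141), np.float32(20.1616)) {'xp': -0.0875, 'xm': -0.0012, 'yp': 0.0182, 'ym': 0.0044} [ -46.4 -385. ]
push1 [431.4   8.6] [606.3  13.3]
```

View pics/chk.png

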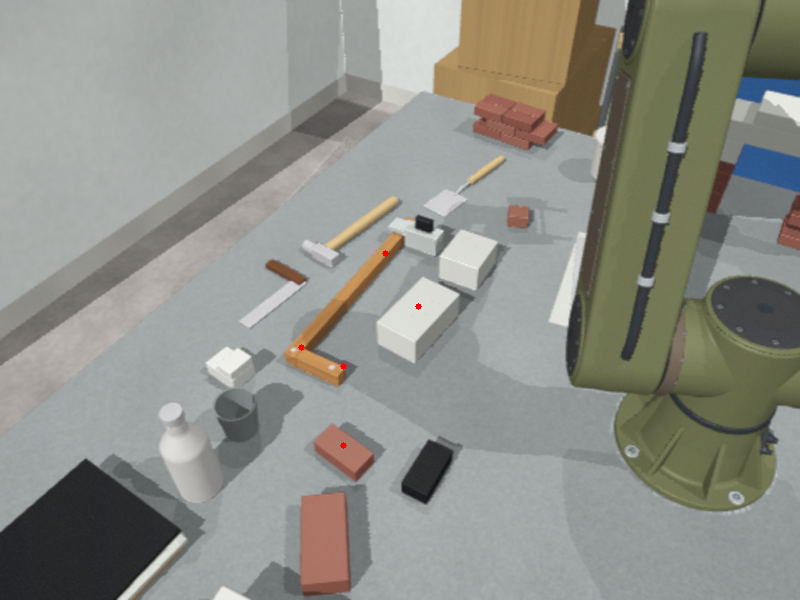

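>>> arm_command:
  deltas:
    - {"xyz":[0.019,0.05,0],"turn":[0,0,-0.043]}
    - {"xyz":[0.019,0.05,0],"turn":[0,0,-0.043]}
    - {"xyz":[0.019,0.05,0],"turn":[0,0,-0.043]}
    - {"xyz":[0.019,0.05,0],"turn":[0,0,-0.043]}
    - {"xyz":[0.018,0.05,0],"turn":[0,0,-0.043]}
    - {"xyz":[0.018,0.05,0],"turn":[0,0,-0.043]}
    - {"xyz":[0.018,0.05,0],"turn":[0,0,-0.043]}
    - {"xyz":[0.018,0.05,0],"turn":[0,0,-0.043]}
    - {"xyz":[0.02,0.051,-0.02],"turn":[0,0,-0.043]}
    - {"xyz":[0.02,0.051,-0.02],"turn":[0,0,-0.044]}
    - {"xyz":[0,0,-0.04]}
    - {"xyz":[0,0,-0.02]}
  gripper: 0
  force: 20

```text
validation failed for argument at $.de...
```

>>> arm_command:
  deltas:
    - {"xyz":[0.019,0.05,0.0],"turn":[0.0,0.0,-0.043]}
    - {"xyz":[0.019,0.05,0.0],"turn":[0.0,0.0,-0.043]}
    - {"xyz":[0.019,0.05,0.0],"turn":[0.0,0.0,-0.043]}
    - {"xyz":[0.019,0.05,0.0],"turn":[0.0,0.0,-0.043]}
    - {"xyz":[0.018,0.05,0.0],"turn":[0.0,0.0,-0.043]}
    - {"xyz":[0.018,0.05,0.0],"turn":[0.0,0.0,-0.043]}
    - {"xyz":[0.018,0.05,0.0],"turn":[0.0,0.0,-0.043]}
    - {"xyz":[0.018,0.05,0.0],"turn":[0.0,0.0,-0.043]}
    - {"xyz":[0.02,0.051,-0.02],"turn":[0.0,0.0,-0.043]}
    - {"xyz":[0.02,0.051,-0.02],"turn":[0.0,0.0,-0.044]}
    - {"xyz":[0.0,0.0,-0.04],"turn":[0.0,0.0,0.0]}
    - {"xyz":[0.0,0.0,-0.02],"turn":[0.0,0.0,0.0]}
  gripper: 0.0
  force: 20

```text
clock: 1.6
eef_pos: [430.2, 9.4, 114.5]
eef_rot: [-3.141, 0.003, 0.029]
wrist_force: [0.3, -0.3, 0.2]
finger_gap: 93.9
```

>>> arm_command:
  deltas:
    - {"xyz":[0.0,0.0,-0.04],"turn":[0.0,0.0,0.0]}
    - {"xyz":[0.0,0.0,-0.035],"turn":[0.0,0.0,0.0]}
    - {"xyz":[0.0,0.0,-0.017],"turn":[0.0,0.0,0.0]}
    - {"xyz":[0.015,0.0004,0.0],"turn":[0.0,0.0,0.0]}
    - {"xyz":[0.012,0.0004,0.0],"turn":[0.0,0.0,0.0]}
    - {"xyz":[0.01,0.0003,0.0],"turn":[0.0,0.0,0.0]}
    - {"xyz":[0.01,0.0003,0.0],"turn":[0.0,0.0,0.0]}

```text
clock: 2.48
eef_pos: [478.3, 10.1, 24.4]
eef_rot: [-3.142, 0.001, 0.027]
wrist_force: [-3.1, 0.4, -1.4]
finger_gap: 94.3
```

>>> arm_command:
  deltas:
    - {"xyz":[0.01,0.0003,0.0],"turn":[0.0,0.0,0.0]}
    - {"xyz":[0.01,0.0003,0.0],"turn":[0.0,0.0,0.0]}
    - {"xyz":[0.01,0.0003,0.0],"turn":[0.0,0.0,0.0]}
    - {"xyz":[0.01,0.0003,0.0],"turn":[0.0,0.0,0.0]}
    - {"xyz":[0.01,0.0003,0.0],"turn":[0.0,0.0,0.0]}
    - {"xyz":[0.01,0.0003,0.0],"turn":[0.0,0.0,0.0]}

```text
clock: 3.22
eef_pos: [538.7, 11.9, 24.4]
eef_rot: [-3.142, 0.0, 0.027]
wrist_force: [-2.4, -0.9, -2.2]
finger_gap: 94.0
```

```bash
cat > look.py <<'E'
import sys
from cell import *
from h import *
n=sys.argv[1]
for v in ("top","side"):
    c=camera(v); pickle.dump(c,open(f"pics/{v}{n}.pkl","wb"))
    cv2.imwrite(f"pics/{v}{n}.png",cv2.resize(c["color"][:,:,::-1],(800,600),interpolation=cv2.INTER_CUBIC))
s=read_state(); print(s["clock"],s["eef_pos"].round(1),s["eef_rot"].round(4),fr(s["eef_pos"]),s["wrist_force"].round(1))
E
python3 look.py 1
```

```text
3.325 [539.3  11.8  24.7] [ 3.1415e+00 -1.5000e-03  2.6800e-02] [-117.  -166.7] [0.5 0.4 0.6]
```

View pics/side1.png

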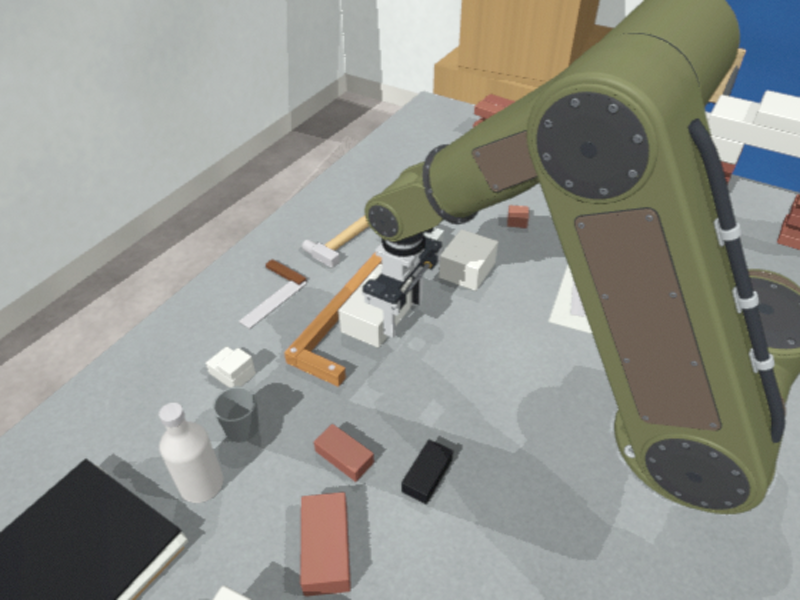

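View pics/top1.png

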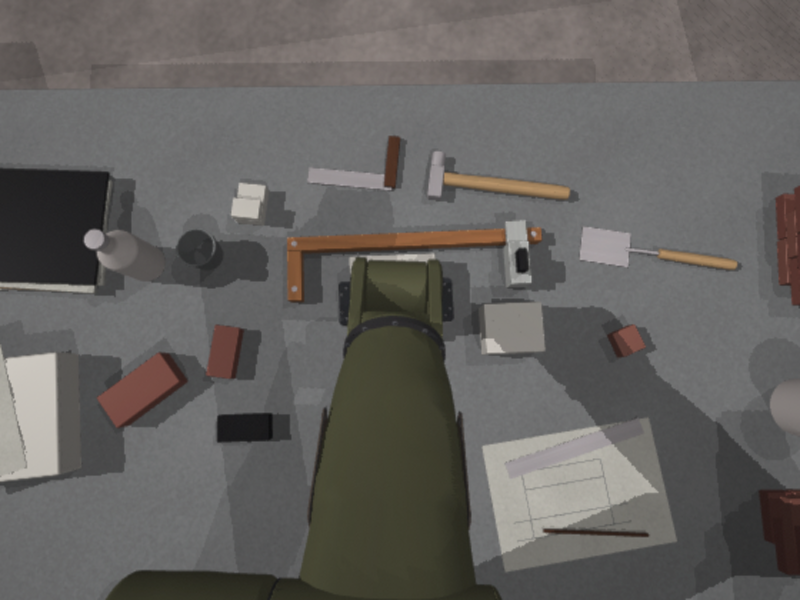

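The stone is aligned and sliding ahead of the two fingers, with about 20 mm left to the bar.

>>> arm_command:
  deltas:
    - {"xyz":[0.01,0.0003,0.0],"turn":[0.0,0.0,0.0]}
    - {"xyz":[0.007,0.0002,0.0],"turn":[0.0,0.0,0.0]}
    - {"xyz":[0.003,0.0,0.0],"turn":[0.0,0.0,0.0]}

```text
clock: 3.7
eef_pos: [558.1, 12.4, 24.5]
eef_rot: [-3.142, 0.001, 0.027]
wrist_force: [-7.4, 0.3, 5.7]
finger_gap: 93.9
```

>>> arm_command:
  deltas:
    - {"xyz":[0.002,0.0,0.0],"turn":[0.0,0.0,0.0]}
    - {"xyz":[0.001,0.0,0.0],"turn":[0.0,0.0,0.0]}

```text
clock: 3.95
eef_pos: [560.2, 12.3, 24.6]
eef_rot: [-3.142, 0.003, 0.027]
wrist_force: [-16.8, -0.1, 13.3]
finger_gap: 94.3
```

```bash
python3 -c "
from h import *
print(w(-45,-272),w(-45,-170),fr([560.2,12.3]))"
```

```text
[614.2 -91.5] [611.4  10.4] [ -96.1 -166.8]
```

>>> arm_command:
  deltas:
    - {"xyz":[-0.01,0.0,0.0],"turn":[0.0,0.0,0.0]}
    - {"xyz":[-0.02,0.0,0.0],"turn":[0.0,0.0,0.0]}
    - {"xyz":[0.0,0.0,0.04],"turn":[0.0,0.0,0.0]}
    - {"xyz":[0.0,0.0,0.06],"turn":[0.0,0.0,0.0]}
    - {"xyz":[0.0,-0.015,0.0],"turn":[0.0,0.0,0.175]}
    - {"xyz":[0.0,-0.015,0.0],"turn":[0.0,0.0,0.175]}
    - {"xyz":[0.0,-0.015,0.0],"turn":[0.0,0.0,0.175]}
    - {"xyz":[0.0,-0.015,0.0],"turn":[0.0,0.0,0.175]}
    - {"xyz":[0.0,-0.015,0.0],"turn":[0.0,0.0,0.175]}
    - {"xyz":[0.0,-0.01,0.0],"turn":[0.0,0.0,0.175]}
    - {"xyz":[0.0,-0.01,0.0],"turn":[0.0,0.0,0.175]}
    - {"xyz":[0.0,-0.01,0.0],"turn":[0.0,0.0,0.175]}
  gripper: 0.63

```text
clock: 5.45
eef_pos: [531.1, -93.0, 124.6]
eef_rot: [3.14, 0.0, 1.433]
wrist_force: [0.1, 1.0, -0.7]
finger_gap: 34.9
```

>>> arm_command:
  deltas:
    - {"xyz":[0.04,0.0,0.0],"turn":[0.0,0.0,0.165]}
    - {"xyz":[0.041,0.0,0.0],"turn":[0.0,0.0,0.0]}
    - {"xyz":[0.0,0.0,0.0],"turn":[0.0,0.0,0.0]}

```text
clock: 5.82
eef_pos: [613.4, -92.5, 123.8]
eef_rot: [3.141, 0.0, 1.592]
wrist_force: [-0.0, 0.2, -1.1]
finger_gap: 34.7
```

```bash
python3 look.py 2
```

```text
5.925 [611.6 -92.6 124. ] [-3.1412e+00 -1.0000e-04  1.5919e+00] [ -47.6 -273. ] [-0.2  0.1  0.2]
```

View pics/side2.png

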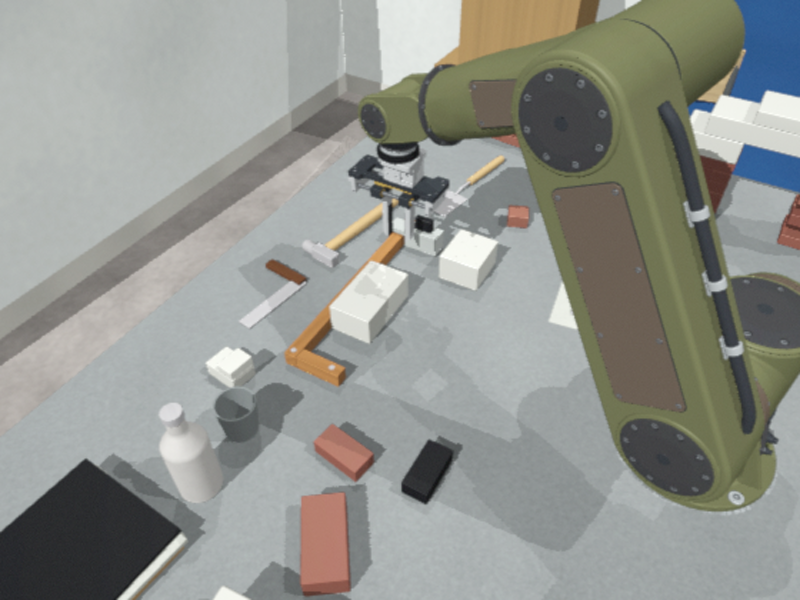

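View pics/top2.png

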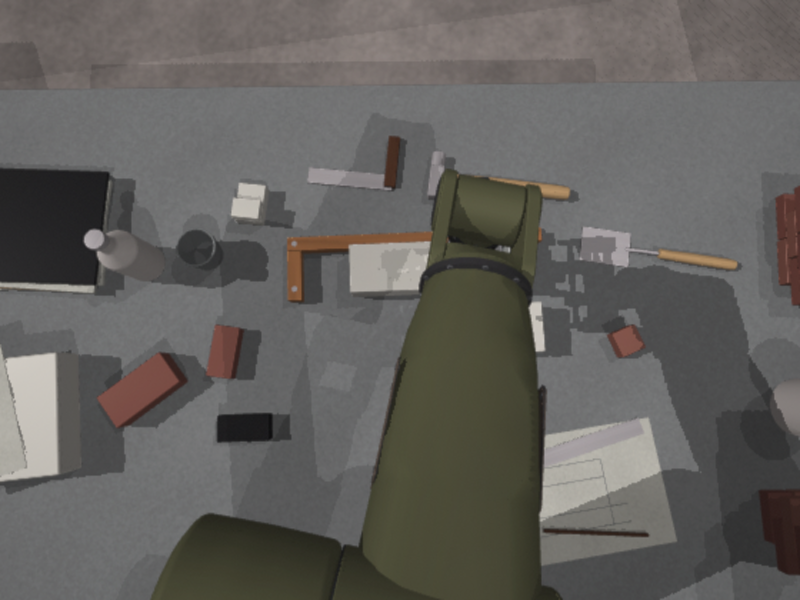

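>>> arm_command:
  deltas:
    - {"xyz":[0.0,0.0,-0.04],"turn":[0.0,0.0,0.0]}
    - {"xyz":[0.0,0.0,-0.04],"turn":[0.0,0.0,0.0]}
    - {"xyz":[0.0,0.0,-0.02],"turn":[0.0,0.0,0.0]}
    - {"xyz":[-0.0003,0.01,0.0],"turn":[0.0,0.0,0.0]}
    - {"xyz":[-0.0003,0.01,0.0],"turn":[0.0,0.0,0.0]}
    - {"xyz":[-0.0003,0.01,0.0],"turn":[0.0,0.0,0.0]}
    - {"xyz":[-0.0003,0.01,0.0],"turn":[0.0,0.0,0.0]}
    - {"xyz":[-0.0003,0.01,0.0],"turn":[0.0,0.0,0.0]}
    - {"xyz":[-0.0003,0.01,0.0],"turn":[0.0,0.0,0.0]}
    - {"xyz":[-0.0003,0.01,0.0],"turn":[0.0,0.0,0.0]}

```text
clock: 7.18
eef_pos: [610.6, -22.8, 26.1]
eef_rot: [3.139, 0.002, 1.592]
wrist_force: [-1.3, -7.3, 4.3]
finger_gap: 34.8
```

>>> arm_command:
  deltas:
    - {"xyz":[-0.0003,0.01,0.0],"turn":[0.0,0.0,0.0]}
    - {"xyz":[-0.0003,0.01,0.0],"turn":[0.0,0.0,0.0]}
    - {"xyz":[-0.0003,0.01,0.0],"turn":[0.0,0.0,0.0]}
    - {"xyz":[0.0,0.003,0.0],"turn":[0.0,0.0,0.0]}

```text
clock: 7.68
eef_pos: [609.7, 10.5, 26.2]
eef_rot: [3.139, 0.001, 1.593]
wrist_force: [-1.8, -8.3, 4.7]
finger_gap: 34.7
```

>>> arm_command:
  deltas:
    - {"xyz":[0.0,0.003,0.0],"turn":[0.0,0.0,0.0]}
    - {"xyz":[0.0,0.002,0.0],"turn":[0.0,0.0,0.0]}

```text
clock: 7.92
eef_pos: [609.7, 15.1, 26.2]
eef_rot: [3.139, 0.002, 1.592]
wrist_force: [-1.8, -8.9, 5.0]
finger_gap: 34.9
```

>>> arm_command:
  deltas:
    - {"xyz":[0.0,0.002,0.0],"turn":[0.0,0.0,0.0]}
    - {"xyz":[0.0,0.002,0.0],"turn":[0.0,0.0,0.0]}

```text
clock: 8.18
eef_pos: [609.7, 19.0, 26.2]
eef_rot: [3.139, 0.002, 1.592]
wrist_force: [-1.2, -8.7, 6.3]
finger_gap: 34.8
```

>>> arm_command:
  deltas:
    - {"xyz":[0.0,0.001,0.0],"turn":[0.0,0.0,0.0]}

```text
clock: 8.3
eef_pos: [609.7, 19.6, 26.2]
eef_rot: [3.14, 0.002, 1.593]
wrist_force: [-2.3, -15.0, 4.7]
finger_gap: 34.4
```

>>> arm_command:
  deltas:
    - {"xyz":[0.0,0.001,0.0],"turn":[0.0,0.0,0.0]}
    - {"xyz":[0.0,0.0,0.0],"turn":[0.0,0.0,0.0]}

```text
clock: 8.55
eef_pos: [609.7, 19.6, 26.2]
eef_rot: [3.14, 0.003, 1.592]
wrist_force: [-2.5, -17.4, 4.5]
finger_gap: 34.7
```

```bash
python3 look.py 3; python3 -c "
from h import *
c=pickle.load(open('pics/side3.pkl','rb')); crop(c,(190,160,350,280),'pics/c3.png',5)"
```

```text
8.65 [609.7  19.6  26.2] [3.1396 0.0032 1.5921] [ -46.5 -160.8] [ -2.8 -17.8   5.1]
```

View pics/c3.png

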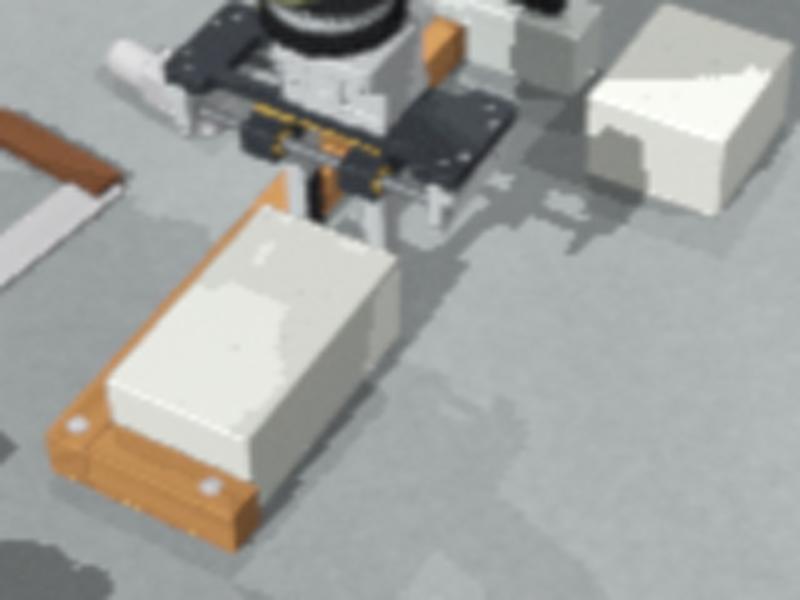

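View pics/top3.png

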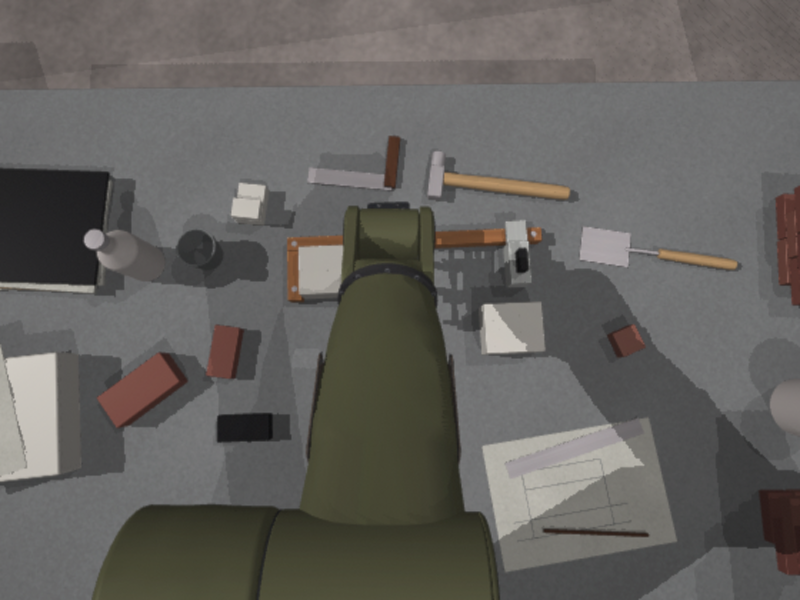

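The pictures show the long stone in the corner, touching both bars, and the force rose on contact. I'll check the seat with a light +x nudge, without re-turning the tool.

>>> arm_command:
  deltas:
    - {"xyz":[0.0,-0.012,0.0],"turn":[0.0,0.0,0.0]}
    - {"xyz":[0.0,0.0,0.05],"turn":[0.0,0.0,0.0]}
    - {"xyz":[0.0,0.0,0.03],"turn":[0.0,0.0,0.0]}
    - {"xyz":[-0.045,0.045,0.0],"turn":[0.0,0.0,0.0]}
    - {"xyz":[-0.045,0.045,0.0],"turn":[0.0,0.0,0.0]}
    - {"xyz":[0.0,0.0,-0.05],"turn":[0.0,0.0,0.0]}
    - {"xyz":[0.0,0.0,-0.03],"turn":[0.0,0.0,0.0]}
    - {"xyz":[0.005,0.0,0.0],"turn":[0.0,0.0,0.0]}
    - {"xyz":[0.005,0.0,0.0],"turn":[0.0,0.0,0.0]}

```text
clock: 9.78
eef_pos: [532.0, 97.9, 26.0]
eef_rot: [3.139, -0.0, 1.592]
wrist_force: [-0.5, -0.2, -0.5]
finger_gap: 34.9
```

>>> arm_command:
  deltas:
    - {"xyz":[0.003,0.0,0.0],"turn":[0.0,0.0,0.0]}
    - {"xyz":[0.003,0.0,0.0],"turn":[0.0,0.0,0.0]}

```text
clock: 10.02
eef_pos: [537.3, 97.7, 25.3]
eef_rot: [3.14, -0.0, 1.592]
wrist_force: [0.9, -0.0, 0.5]
finger_gap: 34.9
```

>>> arm_command:
  deltas:
    - {"xyz":[0.002,0.0,0.0],"turn":[0.0,0.0,0.0]}
    - {"xyz":[0.002,0.0,0.0],"turn":[0.0,0.0,0.0]}

```text
clock: 10.28
eef_pos: [537.8, 97.7, 25.0]
eef_rot: [-3.134, 0.0, 1.592]
wrist_force: [-39.8, -1.8, 33.2]
finger_gap: 34.3
```

>>> arm_command:
  deltas:
    - {"xyz":[0.001,0.0,0.0],"turn":[0.0,0.0,0.0]}
    - {"xyz":[0.001,0.0,0.0],"turn":[0.0,0.0,0.0]}

```text
clock: 10.52
eef_pos: [539.0, 97.7, 25.0]
eef_rot: [-3.132, 0.001, 1.592]
wrist_force: [-39.3, -1.6, 30.9]
finger_gap: 31.7
```

>>> arm_command:
  deltas:
    - {"xyz":[-0.005,0.0,0.0],"turn":[0.0,0.0,0.0]}
    - {"xyz":[-0.015,0.0,0.0],"turn":[0.0,0.0,0.0]}
    - {"xyz":[0.0,0.0,0.05],"turn":[0.0,0.0,0.0]}
    - {"xyz":[0.0,0.0,0.04],"turn":[0.0,0.0,0.0]}
    - {"xyz":[-0.003,-0.055,0.0],"turn":[0.0,0.0,0.0]}
    - {"xyz":[-0.003,-0.055,0.0],"turn":[0.0,0.0,0.0]}
    - {"xyz":[-0.003,-0.055,0.0],"turn":[0.0,0.0,0.0]}
    - {"xyz":[-0.003,-0.055,0.0],"turn":[0.0,0.0,0.0]}
    - {"xyz":[-0.003,-0.055,0.0],"turn":[0.0,0.0,0.0]}
    - {"xyz":[-0.002,-0.055,0.0],"turn":[0.0,0.0,0.0]}
    - {"xyz":[0.0,-0.039,0.0],"turn":[0.0,0.0,0.0]}
    - {"xyz":[0.0,0.0,0.0],"turn":[0.0,0.0,0.0]}

```text
clock: 12.02
eef_pos: [505.3, -273.5, 114.5]
eef_rot: [3.141, 0.0, 1.589]
wrist_force: [-1.1, 0.4, -1.1]
finger_gap: 35.0
```

```bash
python3 look.py 4; python3 -c "
from h import *
from m import *
c=pickle.load(open('pics/top4.pkl','rb')); crop(c,(190,140,400,260),'pics/c4.png',3.8)
g=cv2.cvtColor(c['color'],cv2.COLOR_RGB2GRAY)
C,s,a,K=rectfit(c,g,115,(245,190),60,(200,160,320,220)); print(C,s,a,fr(C),fr(K).tolist())"
```

```text
12.125 [ 505.6 -271.1  114.4] [-3.1415e+00 -3.0000e-04  1.5913e+00] [-158.4 -448.5] [-0.9  0.3 -0.5]
[609.6427 104.5673] (np.float32(84.690475), np.float32(149.66019)) {'xp': 0.03, 'xm': 0.0299, 'yp': 0.0201, 'ym': 0.0223} [-44.2 -75.9] [[-2.1, -1.3], [-1.7, -150.9], [-86.3, -150.5], [-86.8, -0.7]]
```

View pics/c4.png

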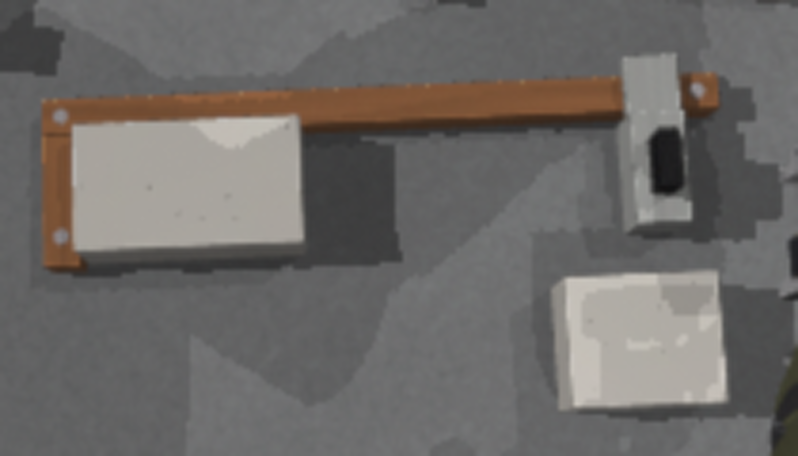

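The long stone measures (-44, -76) in the fence frame and square, so it is home within the measuring error. Next I'll push the short stone along.

>>> arm_command:
  deltas:
    - {"xyz":[0.0,0.0,-0.05],"turn":[0.0,0.0,0.0]}
    - {"xyz":[0.0,0.0,-0.04],"turn":[0.0,0.0,0.0]}
    - {"xyz":[0.0,0.01,0.0],"turn":[0.0,0.0,0.0]}
    - {"xyz":[-0.0003,0.01,0.0],"turn":[0.0,0.0,0.0]}
    - {"xyz":[-0.0003,0.01,0.0],"turn":[0.0,0.0,0.0]}
    - {"xyz":[-0.0003,0.01,0.0],"turn":[0.0,0.0,0.0]}
    - {"xyz":[-0.0003,0.01,0.0],"turn":[0.0,0.0,0.0]}
    - {"xyz":[-0.0003,0.012,0.0],"turn":[0.0,0.0,0.0]}
    - {"xyz":[-0.0003,0.012,0.0],"turn":[0.0,0.0,0.0]}
    - {"xyz":[-0.0003,0.012,0.0],"turn":[0.0,0.0,0.0]}
    - {"xyz":[-0.0003,0.012,0.0],"turn":[0.0,0.0,0.0]}
    - {"xyz":[-0.0003,0.012,0.0],"turn":[0.0,0.0,0.0]}

```text
clock: 13.62
eef_pos: [504.0, -161.4, 26.2]
eef_rot: [3.138, 0.002, 1.592]
wrist_force: [-0.1, -6.8, 6.6]
finger_gap: 34.7
```

>>> arm_command:
  deltas:
    - {"xyz":[-0.0003,0.012,0.0],"turn":[0.0,0.0,0.0]}
    - {"xyz":[-0.0003,0.012,0.0],"turn":[0.0,0.0,0.0]}
    - {"xyz":[-0.0003,0.012,0.0],"turn":[0.0,0.0,0.0]}
    - {"xyz":[-0.0003,0.012,0.0],"turn":[0.0,0.0,0.0]}
    - {"xyz":[-0.0003,0.008,0.0],"turn":[0.0,0.0,0.0]}
    - {"xyz":[0.0,0.004,0.0],"turn":[0.0,0.0,0.0]}
    - {"xyz":[0.0,-0.01,0.0],"turn":[0.0,0.0,0.0]}

```text
clock: 14.5
eef_pos: [501.6, -110.8, 25.1]
eef_rot: [3.141, -0.0, 1.593]
wrist_force: [0.1, 0.6, 0.5]
finger_gap: 34.6
```

```bash
python3 look.py 5
```

```text
14.6 [ 501.5 -111.9   24.7] [ 3.1413e+00 -1.0000e-04  1.5912e+00] [-158.2 -289.4] [-0.6  0.9  0.2]
```

View pics/top5.png

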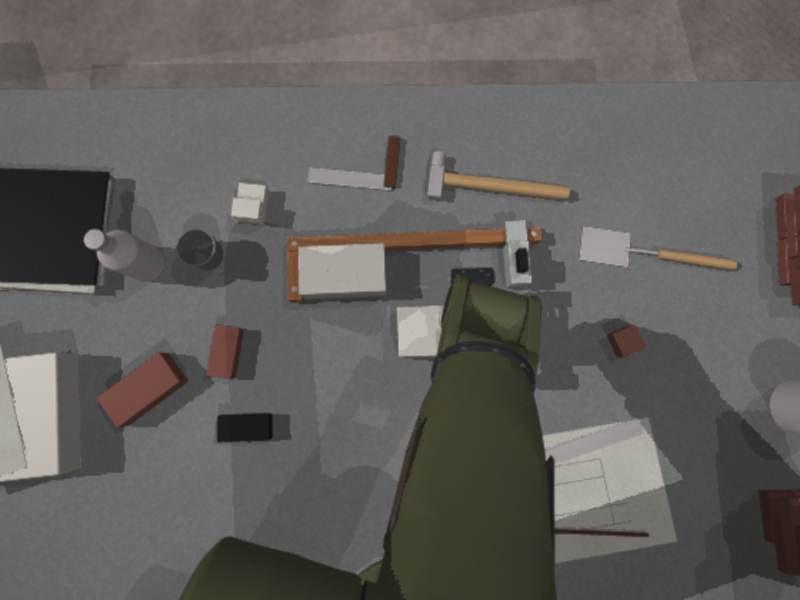

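View pics/side5.png

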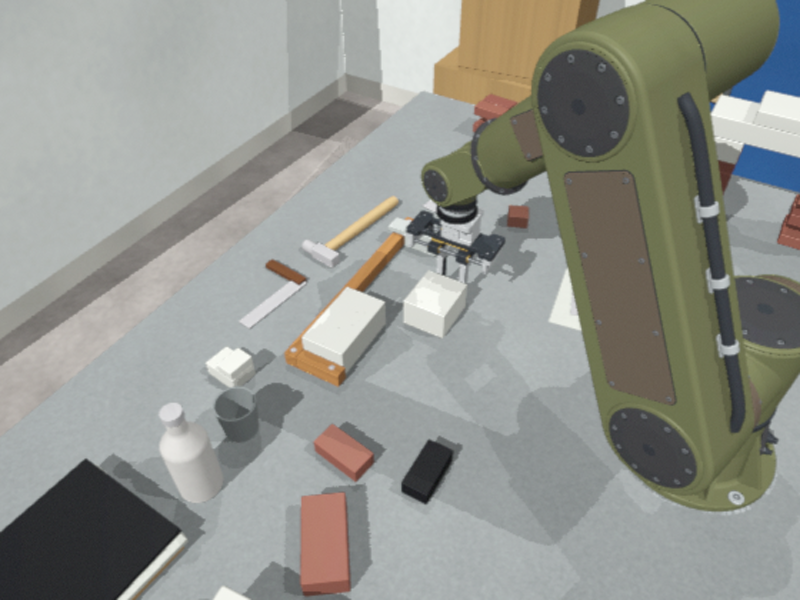

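Stones seen: the long one at (342,271) in the corner, and the short one at (420,331), square and about 18 mm short of the long one's end. Next is the two-finger +x push on the short stone.

>>> arm_command:
  deltas:
    - {"xyz":[0.0,0.0,0.05],"turn":[0.0,0.0,0.0]}
    - {"xyz":[0.0,0.0,0.03],"turn":[0.0,0.0,-0.174]}
    - {"xyz":[-0.012,0.01,0.0],"turn":[0.0,0.0,-0.174]}
    - {"xyz":[-0.012,0.01,0.0],"turn":[0.0,0.0,-0.174]}
    - {"xyz":[-0.012,0.01,0.0],"turn":[0.0,0.0,-0.174]}
    - {"xyz":[-0.012,0.01,0.0],"turn":[0.0,0.0,-0.174]}
    - {"xyz":[-0.011,0.01,0.0],"turn":[0.0,0.0,-0.174]}
    - {"xyz":[-0.01,0.01,0.0],"turn":[0.0,0.0,-0.174]}
    - {"xyz":[0.0,0.009,0.0],"turn":[0.0,0.0,-0.174]}
    - {"xyz":[0.0,0.0,0.0],"turn":[0.0,0.0,-0.173]}
    - {"xyz":[0.0,0.0,-0.05],"turn":[0.0,0.0,0.0]}
    - {"xyz":[0.0,0.0,-0.03],"turn":[0.0,0.0,0.0]}
  gripper: 0.415

```text
clock: 16.1
eef_pos: [431.8, -42.2, 22.9]
eef_rot: [-3.141, 0.001, 0.026]
wrist_force: [0.3, -0.6, 0.1]
finger_gap: 55.0
```

>>> arm_command:
  deltas:
    - {"xyz":[0.01,0.0003,0.0],"turn":[0.0,0.0,0.0]}
    - {"xyz":[0.01,0.0003,0.0],"turn":[0.0,0.0,0.0]}
    - {"xyz":[0.01,0.0003,0.0],"turn":[0.0,0.0,0.0]}
    - {"xyz":[0.01,0.0003,0.0],"turn":[0.0,0.0,0.0]}

```text
clock: 16.6
eef_pos: [473.3, -41.1, 25.4]
eef_rot: [3.141, -0.0, 0.027]
wrist_force: [-4.8, -0.1, 4.8]
finger_gap: 54.7
```

>>> arm_command:
  deltas:
    - {"xyz":[0.01,0.0003,0.0],"turn":[0.0,0.0,0.0]}
    - {"xyz":[0.01,0.0003,0.0],"turn":[0.0,0.0,0.0]}
    - {"xyz":[0.01,0.0003,0.0],"turn":[0.0,0.0,0.0]}
    - {"xyz":[0.01,0.0003,0.0],"turn":[0.0,0.0,0.0]}
    - {"xyz":[0.01,0.0003,0.0],"turn":[0.0,0.0,0.0]}
    - {"xyz":[0.01,0.0003,0.0],"turn":[0.0,0.0,0.0]}
    - {"xyz":[0.01,0.0003,0.0],"turn":[0.0,0.0,0.0]}
    - {"xyz":[0.006,0.0,0.0],"turn":[0.0,0.0,0.0]}
    - {"xyz":[0.004,0.0,0.0],"turn":[0.0,0.0,0.0]}
    - {"xyz":[0.003,0.0,0.0],"turn":[0.0,0.0,0.0]}

```text
clock: 17.85
eef_pos: [555.8, -38.9, 25.1]
eef_rot: [3.142, -0.0, 0.027]
wrist_force: [-6.1, 0.2, 4.1]
finger_gap: 55.0
```

>>> arm_command:
  deltas:
    - {"xyz":[0.002,0.0,0.0],"turn":[0.0,0.0,0.0]}
    - {"xyz":[0.001,0.0,0.0],"turn":[0.0,0.0,0.0]}

```text
clock: 18.1
eef_pos: [558.7, -38.9, 25.0]
eef_rot: [3.142, -0.0, 0.027]
wrist_force: [-5.4, 0.5, 5.0]
finger_gap: 54.7
```

>>> arm_command:
  deltas:
    - {"xyz":[0.001,0.0,0.0],"turn":[0.0,0.0,0.0]}
    - {"xyz":[0.001,0.0,0.0],"turn":[0.0,0.0,0.0]}
    - {"xyz":[0.001,0.0,0.0],"turn":[0.0,0.0,0.0]}

```text
clock: 18.48
eef_pos: [561.7, -39.0, 25.0]
eef_rot: [3.142, -0.0, 0.027]
wrist_force: [-5.7, 0.1, 5.6]
finger_gap: 55.0
```

>>> arm_command:
  deltas:
    - {"xyz":[0.001,0.0,0.0],"turn":[0.0,0.0,0.0]}

```text
clock: 18.6
eef_pos: [561.7, -39.0, 25.0]
eef_rot: [-3.142, 0.003, 0.027]
wrist_force: [-19.7, 0.2, 16.4]
finger_gap: 55.0
```

>>> arm_command:
  deltas:
    - {"xyz":[-0.01,0.0,0.0],"turn":[0.0,0.0,0.0]}
    - {"xyz":[-0.02,0.0,0.0],"turn":[0.0,0.0,0.0]}
    - {"xyz":[0.0,0.0,0.05],"turn":[0.0,0.0,0.0]}
    - {"xyz":[0.0,0.0,0.04],"turn":[0.0,0.0,0.174]}
    - {"xyz":[0.0,-0.01,0.0],"turn":[0.0,0.0,0.174]}
    - {"xyz":[0.0,-0.01,0.0],"turn":[0.0,0.0,0.174]}
    - {"xyz":[0.0,-0.01,0.0],"turn":[0.0,0.0,0.174]}
    - {"xyz":[0.0,-0.01,0.0],"turn":[0.0,0.0,0.174]}
    - {"xyz":[0.02,-0.01,0.0],"turn":[0.0,0.0,0.174]}
    - {"xyz":[0.02,-0.01,0.0],"turn":[0.0,0.0,0.174]}
    - {"xyz":[0.02,-0.01,0.0],"turn":[0.0,0.0,0.174]}
    - {"xyz":[0.022,-0.009,0.0],"turn":[0.0,0.0,0.173]}
  gripper: 0.63

```text
clock: 20.1
eef_pos: [615.3, -118.4, 114.8]
eef_rot: [3.14, 0.0, 1.597]
wrist_force: [-0.1, 0.5, 0.8]
finger_gap: 34.4
```

>>> arm_command:
  deltas:
    - {"xyz":[0.0,0.0,0.0],"turn":[0.0,0.0,0.0]}

```text
clock: 20.23
eef_pos: [615.1, -118.3, 114.3]
eef_rot: [3.141, 0.0, 1.591]
wrist_force: [-0.5, 0.2, -0.1]
finger_gap: 35.0
```

```bash
python3 look.py 6
```

```text
20.325 [ 614.1 -117.8  114.3] [-3.1414e+00 -1.0000e-04  1.5884e+00] [ -45.8 -298.2] [ 0.4 -0.  -0.4]
```

View pics/side6.png

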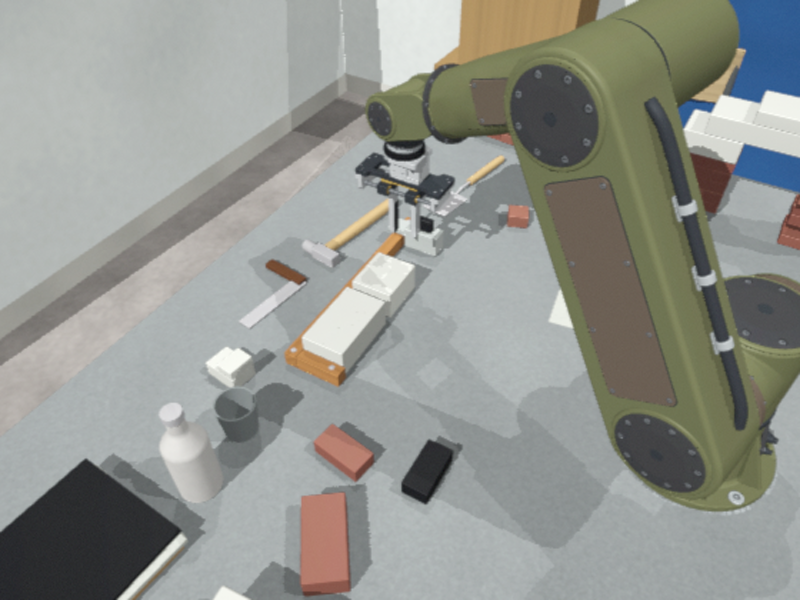

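View pics/top6.png

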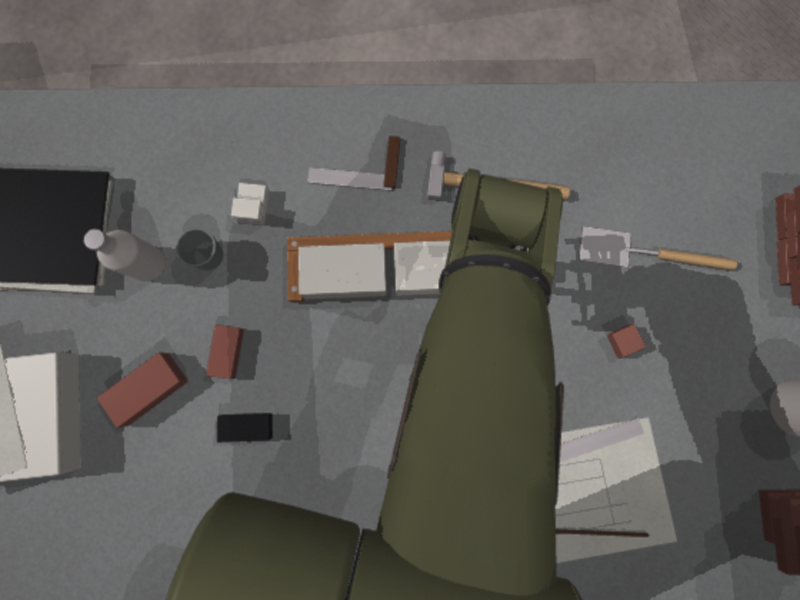

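Both stones lie along the bar, with a gap of about 15 mm at px (390,268). I'll close it now.

>>> arm_command:
  deltas:
    - {"xyz":[0.0,0.0,-0.05],"turn":[0.0,0.0,0.0]}
    - {"xyz":[0.0,0.0,-0.04],"turn":[0.0,0.0,0.0]}
    - {"xyz":[0.0,0.01,0.0],"turn":[0.0,0.0,0.0]}
    - {"xyz":[-0.0003,0.008,0.0],"turn":[0.0,0.0,0.0]}
    - {"xyz":[-0.0003,0.007,0.0],"turn":[0.0,0.0,0.0]}
    - {"xyz":[-0.0003,0.005,0.0],"turn":[0.0,0.0,0.0]}
    - {"xyz":[0.0,0.003,0.0],"turn":[0.0,0.0,0.0]}

```text
clock: 21.2
eef_pos: [614.3, -85.4, 26.7]
eef_rot: [3.139, 0.002, 1.592]
wrist_force: [-3.3, -8.4, 4.6]
finger_gap: 34.7
```

>>> arm_command:
  deltas:
    - {"xyz":[0.0,0.002,0.0],"turn":[0.0,0.0,0.0]}
    - {"xyz":[0.0,0.001,0.0],"turn":[0.0,0.0,0.0]}

```text
clock: 21.45
eef_pos: [614.3, -82.6, 26.7]
eef_rot: [3.139, 0.002, 1.592]
wrist_force: [-2.3, -7.8, 4.6]
finger_gap: 35.0
```

>>> arm_command:
  deltas:
    - {"xyz":[0.0,0.001,0.0],"turn":[0.0,0.0,0.0]}
    - {"xyz":[0.0,0.001,0.0],"turn":[0.0,0.0,0.0]}

```text
clock: 21.7
eef_pos: [614.3, -80.7, 26.7]
eef_rot: [3.139, 0.002, 1.592]
wrist_force: [-2.8, -7.8, 5.3]
finger_gap: 35.1
```

>>> arm_command:
  deltas:
    - {"xyz":[0.0,0.001,0.0],"turn":[0.0,0.0,0.0]}

```text
clock: 21.82
eef_pos: [614.5, -80.3, 26.8]
eef_rot: [3.138, 0.003, 1.592]
wrist_force: [-1.9, -15.5, 5.2]
finger_gap: 35.1
```

The short stone has met the long one at tool y -260.8, which is exactly 100 mm from the long stone's contact at -160.8. I'll nudge both stones against the long bar across the joint.

>>> arm_command:
  deltas:
    - {"xyz":[0.0,-0.012,0.0],"turn":[0.0,0.0,0.0]}
    - {"xyz":[0.0,0.0,0.05],"turn":[0.0,0.0,0.0]}
    - {"xyz":[0.0,0.0,0.04],"turn":[0.0,0.0,-0.174]}
    - {"xyz":[-0.015,0.02,0.0],"turn":[0.0,0.0,-0.174]}
    - {"xyz":[-0.015,0.02,0.0],"turn":[0.0,0.0,-0.174]}
    - {"xyz":[-0.015,0.02,0.0],"turn":[0.0,0.0,-0.174]}
    - {"xyz":[-0.015,0.02,0.0],"turn":[0.0,0.0,-0.174]}
    - {"xyz":[-0.015,0.02,0.0],"turn":[0.0,0.0,-0.174]}
    - {"xyz":[-0.014,0.019,0.0],"turn":[0.0,0.0,-0.174]}
    - {"xyz":[0.0,0.0,0.0],"turn":[0.0,0.0,-0.174]}
    - {"xyz":[0.0,0.0,0.0],"turn":[0.0,0.0,-0.173]}
    - {"xyz":[0.0,0.0,-0.05],"turn":[0.0,0.0,0.0]}
  gripper: 0.0

```text
clock: 23.32
eef_pos: [527.1, 28.1, 67.7]
eef_rot: [3.142, -0.009, 0.024]
wrist_force: [-0.3, -1.5, -1.2]
finger_gap: 94.0
```

>>> arm_command:
  deltas:
    - {"xyz":[0.0,0.0,-0.04],"turn":[0.0,0.0,0.0]}
    - {"xyz":[0.01,0.0,0.0],"turn":[0.0,0.0,0.0]}
    - {"xyz":[0.009,0.0,0.0],"turn":[0.0,0.0,0.0]}
    - {"xyz":[0.006,0.0,0.0],"turn":[0.0,0.0,0.0]}
    - {"xyz":[0.004,0.0,0.0],"turn":[0.0,0.0,0.0]}
    - {"xyz":[0.002,0.0,0.0],"turn":[0.0,0.0,0.0]}

```text
clock: 24.08
eef_pos: [555.9, 28.0, 24.9]
eef_rot: [3.142, -0.001, 0.027]
wrist_force: [-0.1, 1.0, 0.6]
finger_gap: 94.0
```

>>> arm_command:
  deltas:
    - {"xyz":[0.002,0.0,0.0],"turn":[0.0,0.0,0.0]}
    - {"xyz":[0.001,0.0,0.0],"turn":[0.0,0.0,0.0]}

```text
clock: 24.32
eef_pos: [558.6, 28.1, 24.4]
eef_rot: [-3.142, 0.0, 0.027]
wrist_force: [-0.1, -0.2, -0.9]
finger_gap: 94.1
```

>>> arm_command:
  deltas:
    - {"xyz":[0.001,0.0,0.0],"turn":[0.0,0.0,0.0]}

```text
clock: 24.45
eef_pos: [559.6, 28.0, 24.4]
eef_rot: [-3.142, 0.0, 0.027]
wrist_force: [-0.2, -0.4, -0.1]
finger_gap: 94.1
```

>>> arm_command:
  deltas:
    - {"xyz":[0.001,0.0,0.0],"turn":[0.0,0.0,0.0]}

```text
clock: 24.58
eef_pos: [559.8, 28.0, 24.4]
eef_rot: [3.142, 0.002, 0.027]
wrist_force: [-13.5, -0.9, 8.7]
finger_gap: 94.3
```

>>> arm_command:
  deltas:
    - {"xyz":[0.001,0.0,0.0],"turn":[0.0,0.0,0.0]}

```text
clock: 24.7
eef_pos: [559.8, 28.0, 24.4]
eef_rot: [-3.142, 0.005, 0.028]
wrist_force: [-22.1, -0.8, 16.7]
finger_gap: 93.8
```

>>> arm_command:
  deltas:
    - {"xyz":[-0.01,0.0,0.0],"turn":[0.0,0.0,0.0]}
    - {"xyz":[-0.03,0.0,0.0],"turn":[0.0,0.0,0.0]}
    - {"xyz":[0.0,0.0,0.05],"turn":[0.0,0.0,0.0]}
    - {"xyz":[0.0,0.0,0.05],"turn":[0.0,0.0,0.174]}
    - {"xyz":[0.0,-0.04,0.0],"turn":[0.0,0.0,0.174]}
    - {"xyz":[0.0,-0.04,0.0],"turn":[0.0,0.0,0.174]}
    - {"xyz":[0.0,-0.04,0.0],"turn":[0.0,0.0,0.174]}
    - {"xyz":[0.01,-0.04,0.0],"turn":[0.0,0.0,0.174]}
    - {"xyz":[0.02,-0.04,0.0],"turn":[0.0,0.0,0.174]}
    - {"xyz":[0.03,-0.04,0.0],"turn":[0.0,0.0,0.174]}
    - {"xyz":[0.03,-0.04,0.0],"turn":[0.0,0.0,0.174]}
    - {"xyz":[0.006,-0.009,0.0],"turn":[0.0,0.0,0.173]}
  gripper: 0.63

```text
clock: 26.2
eef_pos: [618.1, -263.1, 123.6]
eef_rot: [-3.141, 0.0, 1.596]
wrist_force: [0.5, 1.0, 0.4]
finger_gap: 34.5
```

>>> arm_command:
  deltas:
    - {"xyz":[0.0,0.0,0.0],"turn":[0.0,0.0,0.0]}

```text
clock: 26.32
eef_pos: [617.4, -261.4, 123.7]
eef_rot: [-3.141, -0.0, 1.59]
wrist_force: [0.3, 0.7, -0.1]
finger_gap: 35.1
```

```bash
python3 look.py 7;  python3 -c "
from h import *
c=pickle.load(open('pics/top7.pkl','rb')); crop(c,(190,140,400,260),'pics/c7.png',3.8)
g=cv2.cvtColor(c['color'],cv2.COLOR_RGB2GRAY)
C,s,a,K=rectfit(c,g,115,(245,190),60,(200,155,345,220)); print(C,s,a,fr(C),fr(K).tolist())"
```

```text
26.425 [ 617.2 -260.4  124.3] [-3.1413e+00 -2.0000e-04  1.5878e+00] [ -46.5 -440.9] [ 0.2  0.4 -0.1]
[611.19946   54.568436] (np.float32(85.23779), np.float32(250.2832)) {'xp': 0.0305, 'xm': 0.0307, 'yp': 0.0187, 'ym': 0.0346} [ -44.  -125.9] [[-1.8, -1.1], [-1.0, -250.7], [-86.2, -251.4], [-87.1, -0.4]]
```

View pics/c7.png

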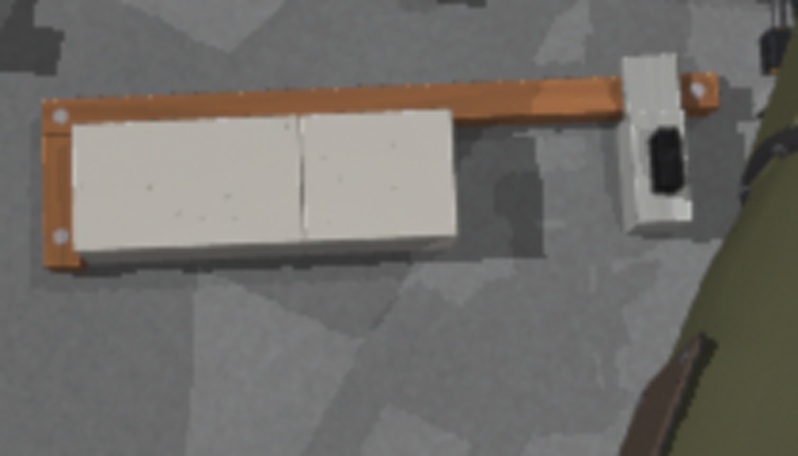

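View pics/side7.png

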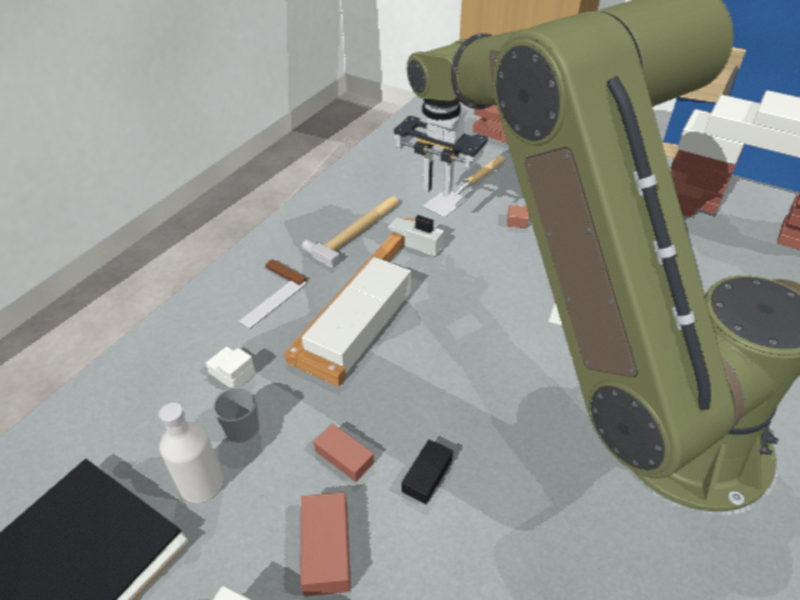

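The row measures 250.3 x 85.2 and is square, with a tight joint at crop (303,175). The area behind the stop is clear. I'll slide the stop now.

>>> arm_command:
  deltas:
    - {"xyz":[0.0,0.0,-0.05],"turn":[0.0,0.0,0.0]}
    - {"xyz":[0.0,0.0,-0.046],"turn":[0.0,0.0,0.0]}
    - {"xyz":[0.0,0.008,0.0],"turn":[0.0,0.0,0.0]}
    - {"xyz":[0.0,0.008,0.0],"turn":[0.0,0.0,0.0]}
    - {"xyz":[-0.0003,0.008,0.0],"turn":[0.0,0.0,0.0]}
    - {"xyz":[-0.0003,0.008,0.0],"turn":[0.0,0.0,0.0]}
    - {"xyz":[-0.0003,0.01,0.0],"turn":[0.0,0.0,0.0]}
    - {"xyz":[-0.0003,0.01,0.0],"turn":[0.0,0.0,0.0]}
    - {"xyz":[-0.0003,0.01,0.0],"turn":[0.0,0.0,0.0]}

```text
clock: 27.55
eef_pos: [616.1, -198.3, 28.5]
eef_rot: [3.141, 0.0, 1.592]
wrist_force: [0.9, -2.1, 2.0]
finger_gap: 34.9
```

>>> arm_command:
  deltas:
    - {"xyz":[-0.0003,0.012,0.0],"turn":[0.0,0.0,0.0]}
    - {"xyz":[-0.0003,0.012,0.0],"turn":[0.0,0.0,0.0]}
    - {"xyz":[-0.0003,0.012,0.0],"turn":[0.0,0.0,0.0]}
    - {"xyz":[-0.0003,0.012,0.0],"turn":[0.0,0.0,0.0]}
    - {"xyz":[-0.0003,0.012,0.0],"turn":[0.0,0.0,0.0]}
    - {"xyz":[-0.0003,0.008,0.0],"turn":[0.0,0.0,0.0]}
    - {"xyz":[0.0,0.004,0.0],"turn":[0.0,0.0,0.0]}
    - {"xyz":[0.0,0.002,0.0],"turn":[0.0,0.0,0.0]}

```text
clock: 28.55
eef_pos: [614.1, -124.8, 28.3]
eef_rot: [-3.141, -0.0, 1.592]
wrist_force: [-1.6, -2.0, 0.3]
finger_gap: 34.7
```

>>> arm_command:
  deltas:
    - {"xyz":[0.0,0.003,0.0],"turn":[0.0,0.0,0.0]}
    - {"xyz":[0.0,0.002,0.0],"turn":[0.0,0.0,0.0]}
    - {"xyz":[0.0,0.001,0.0],"turn":[0.0,0.0,0.0]}

```text
clock: 28.92
eef_pos: [614.2, -118.9, 28.3]
eef_rot: [-3.141, -0.0, 1.592]
wrist_force: [-2.0, -2.3, 0.2]
finger_gap: 34.6
```

>>> arm_command:
  deltas:
    - {"xyz":[0.0,0.001,0.0],"turn":[0.0,0.0,0.0]}
    - {"xyz":[0.0,0.001,0.0],"turn":[0.0,0.0,0.0]}

```text
clock: 29.18
eef_pos: [614.2, -117.0, 28.3]
eef_rot: [-3.141, -0.0, 1.592]
wrist_force: [-1.8, -1.9, -1.0]
finger_gap: 34.9
```

>>> arm_command:
  deltas:
    - {"xyz":[0.0,0.001,0.0],"turn":[0.0,0.0,0.0]}

```text
clock: 29.3
eef_pos: [614.3, -116.3, 28.4]
eef_rot: [3.142, 0.001, 1.592]
wrist_force: [-1.3, -8.6, -2.2]
finger_gap: 35.0
```

>>> arm_command:
  deltas:
    - {"xyz":[0.0,0.001,0.0],"turn":[0.0,0.0,0.0]}
    - {"xyz":[0.0,0.0,0.0],"turn":[0.0,0.0,0.0]}

```text
clock: 29.55
eef_pos: [614.3, -116.3, 28.4]
eef_rot: [3.141, 0.002, 1.592]
wrist_force: [-0.7, -10.9, -2.4]
finger_gap: 35.2
```

>>> arm_command:
  deltas:
    - {"xyz":[0.0,-0.012,0.0],"turn":[0.0,0.0,0.0]}
    - {"xyz":[0.0,0.0,0.06],"turn":[0.0,0.0,0.0]}
    - {"xyz":[0.0,0.0,0.06],"turn":[0.0,0.0,0.0]}
    - {"xyz":[-0.015,0.05,0.0],"turn":[0.0,0.0,0.17]}
    - {"xyz":[-0.015,0.05,0.0],"turn":[0.0,0.0,0.17]}
    - {"xyz":[-0.015,0.05,0.0],"turn":[0.0,0.0,0.17]}
    - {"xyz":[-0.015,0.05,0.0],"turn":[0.0,0.0,0.17]}
    - {"xyz":[-0.015,0.05,0.0],"turn":[0.0,0.0,0.17]}
    - {"xyz":[-0.015,0.05,0.0],"turn":[0.0,0.0,0.17]}
    - {"xyz":[-0.015,0.05,0.0],"turn":[0.0,0.0,0.17]}
    - {"xyz":[-0.015,0.05,0.0],"turn":[0.0,0.0,0.17]}
    - {"xyz":[-0.015,0.035,0.0],"turn":[0.0,0.0,0.044]}
  gripper: 0.36

```text
clock: 31.05
eef_pos: [478.7, 310.0, 148.7]
eef_rot: [3.141, 0.0, 3.0]
wrist_force: [0.4, 0.4, -0.2]
finger_gap: 60.2
```

>>> arm_command:
  deltas:
    - {"xyz":[0.0,0.0,0.0],"turn":[0.0,0.0,0.0]}

```text
clock: 31.18
eef_pos: [478.5, 309.9, 148.6]
eef_rot: [3.141, -0.0, 2.999]
wrist_force: [-0.2, -0.3, 1.0]
finger_gap: 60.3
```

```bash
python3 look.py 8; python3 -c "
from h import *
print(w(-43.2,-150.3))
c=pickle.load(open('pics/top8.pkl','rb')); crop(c,(190,140,400,260),'pics/c8.png',3.8)"
```

```text
31.275 [479.5 307.8 148.5] [3.1413 0.     2.9955] [-168.8  130.8] [-0.1 -0.4 -0.6]
[612.7  30.2]
```

View pics/top8.png

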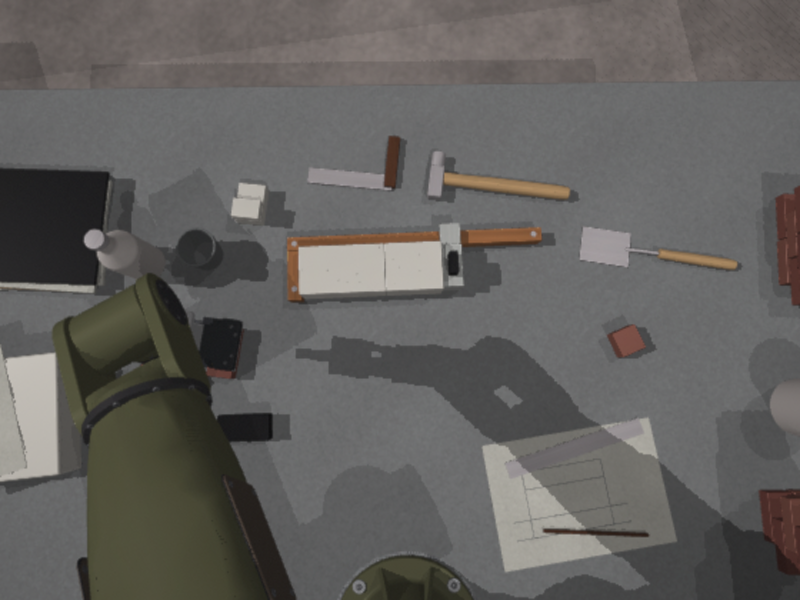

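View pics/side8.png

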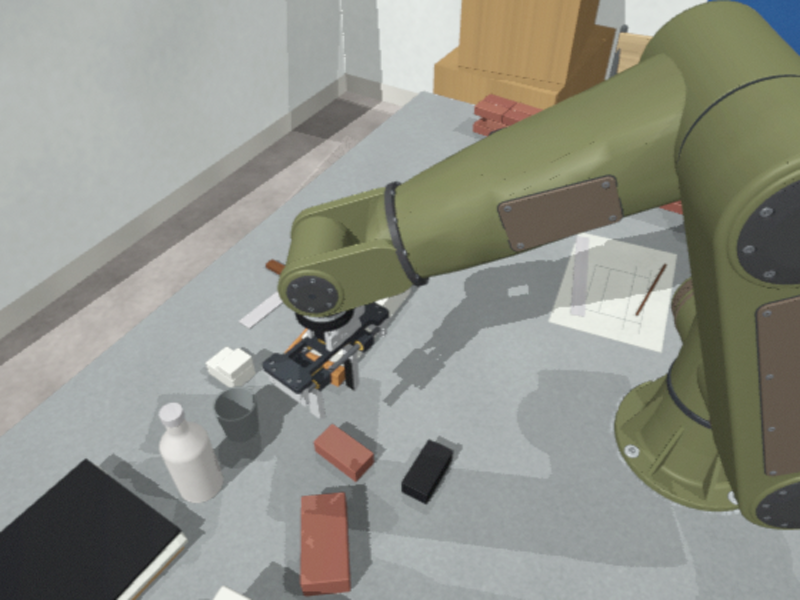

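View pics/c8.png

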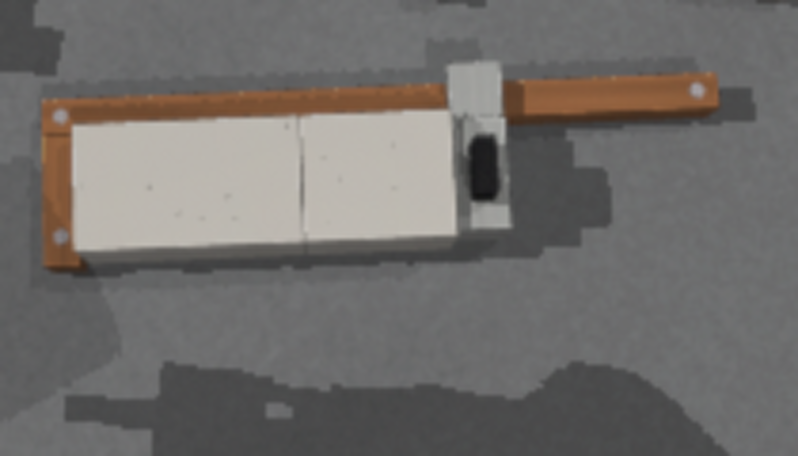

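The stop's tab is now at crop (484,167), with its face against the short stone. On to the brick: correct the position over it and go down.

>>> arm_command:
  deltas:
    - {"xyz":[-0.009,0.005,-0.04],"turn":[0.0,0.0,0.0]}
    - {"xyz":[0.0,0.0,-0.04],"turn":[0.0,0.0,0.0]}
    - {"xyz":[0.0,0.0,0.0],"turn":[0.0,0.0,0.0]}

```text
clock: 31.65
eef_pos: [469.7, 311.3, 66.4]
eef_rot: [-3.139, -0.004, 2.994]
wrist_force: [0.4, -0.4, 1.2]
finger_gap: 60.3
```

```bash
python3 look.py 9; python3 -c "
from h import *
c=pickle.load(open('pics/side9.pkl','rb')); crop(c,(170,230,330,350),'pics/c9.png',5)"
```

```text
31.75 [471.2 312.6  69.8] [3.1409e+00 8.0000e-04 2.9944e+00] [-177.   135.8] [-0.7  0.2 -0.5]
```

View pics/c9.png

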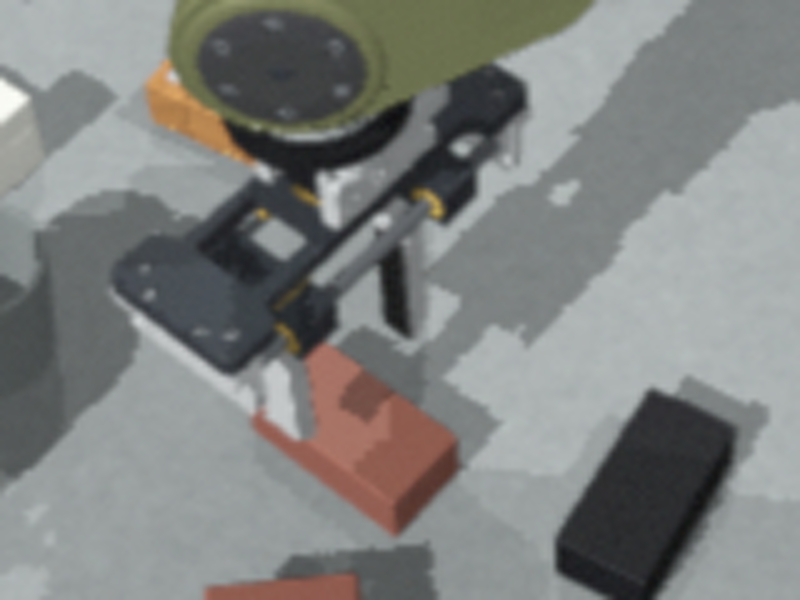

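The fingers straddle the brick and line up with it. Going down to grip.

>>> arm_command:
  deltas:
    - {"xyz":[0.0,0.0,-0.03],"turn":[0.0,0.0,0.0]}
    - {"xyz":[0.0,0.0,-0.018],"turn":[0.0,0.0,0.0]}
    - {"xyz":[0.0,0.0,-0.005],"turn":[0.0,0.0,0.0]}
    - {"xyz":[0.0,0.0,0.0],"turn":[0.0,0.0,0.0]}

```text
clock: 32.25
eef_pos: [470.6, 313.2, 16.1]
eef_rot: [3.141, 0.0, 2.996]
wrist_force: [-0.8, 0.2, 0.4]
finger_gap: 60.1
```

>>> arm_command:
  deltas:
    - {"xyz":[0.0,0.0,0.0],"turn":[0.0,0.0,0.0]}
    - {"xyz":[0.0,0.0,0.0],"turn":[0.0,0.0,0.0]}
    - {"xyz":[0.0,0.0,0.0],"turn":[0.0,0.0,0.0]}
    - {"xyz":[0.0,0.0,0.0],"turn":[0.0,0.0,0.0]}
  gripper: 0.6
  force: 20

```text
clock: 32.75
eef_pos: [470.7, 313.4, 16.2]
eef_rot: [3.141, 0.001, 2.996]
wrist_force: [0.2, 0.2, 6.8]
finger_gap: 44.7
```

>>> arm_command:
  deltas:
    - {"xyz":[0.0,0.0,0.02],"turn":[0.0,0.0,0.0]}
    - {"xyz":[0.0,0.0,0.05],"turn":[0.0,0.0,0.0]}
    - {"xyz":[0.0,0.0,0.05],"turn":[0.0,0.0,0.0]}
    - {"xyz":[0.016,-0.032,0.0],"turn":[0.0,0.0,-0.155]}
    - {"xyz":[0.016,-0.032,0.0],"turn":[0.0,0.0,-0.155]}
    - {"xyz":[0.016,-0.032,0.0],"turn":[0.0,0.0,-0.155]}
    - {"xyz":[0.016,-0.032,0.0],"turn":[0.0,0.0,-0.155]}
    - {"xyz":[0.016,-0.032,0.0],"turn":[0.0,0.0,-0.155]}
    - {"xyz":[0.016,-0.032,0.0],"turn":[0.0,0.0,-0.155]}
    - {"xyz":[0.016,-0.032,0.0],"turn":[0.0,0.0,-0.155]}
    - {"xyz":[0.016,-0.032,0.0],"turn":[0.0,0.0,-0.155]}
    - {"xyz":[0.014,-0.027,0.0],"turn":[0.0,0.0,-0.158]}

```text
clock: 34.25
eef_pos: [612.4, 28.7, 135.0]
eef_rot: [-3.141, 0.0, 1.592]
wrist_force: [0.4, -0.6, -2.9]
finger_gap: 45.0
```

>>> arm_command:
  deltas:
    - {"xyz":[0.0,0.0,-0.02],"turn":[0.0,0.0,0.0]}
    - {"xyz":[0.0,0.0,-0.01],"turn":[0.0,0.0,0.0]}
    - {"xyz":[0.0,0.0,0.0],"turn":[0.0,0.0,0.0]}
    - {"xyz":[0.0,0.0,0.0],"turn":[0.0,0.0,0.0]}

```text
clock: 34.75
eef_pos: [612.5, 30.4, 106.1]
eef_rot: [3.141, 0.0, 1.598]
wrist_force: [0.6, 0.1, -1.5]
finger_gap: 44.4
```

```bash
python3 look.py 10; python3 -c "
from h import *
from cell import *
c=pickle.load(open('pics/side10.pkl','rb')); crop(c,(190,150,350,270),'pics/c10.png',5)"
```

```text
34.85 [612.5  30.3 106.2] [3.1406 0.     1.5983] [ -43.4 -150.2] [ 0.7 -0.3 -1.5]
```

View pics/c10.png

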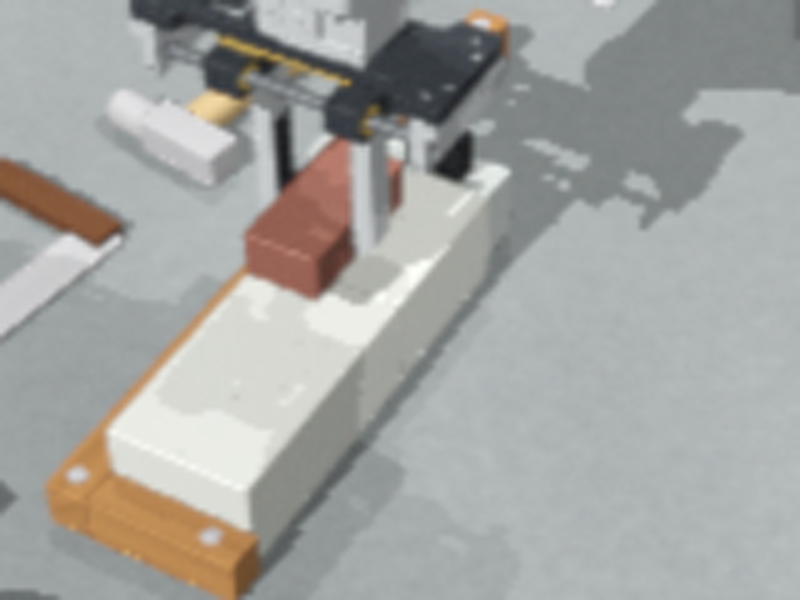

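```bash
python3 -c "
from h import *
c=pickle.load(open('pics/side10.pkl','rb'))
uv=[[190+247/5-.5,150+236/5-.5],[190+320/5-.5,150+260/5-.5]]
P=ray(c,uv,120);print(fr(P))
uv=[[190+248/5-.5,150+273/5-.5],[190+316/5-.5,150+297/5-.5]]
print(fr(ray(c,uv,90)), 'expect end y', -150+45)
# stone reference: long stone's left-end top corners
uv=[[190+108/5-.5,150+436/5-.5],[190+248/5-.5,150+487/5-.5]]
print(fr(ray(c,uv,60)),'expect (0,0),(-85,0)')"
```

```text
[[ -27.1 -104. ]
 [ -69.2 -106.9]]
[[ -23.6 -106.7]
 [ -64.1 -108.6]] expect end y -105
[[ -7.8   2.2]
 [-88.   -3.6]] expect (0,0),(-85,0)
```

The brick's end measures about y -105, as expected, so it is centred. Lowering gently.

>>> arm_command:
  deltas:
    - {"xyz":[0.0,0.0,-0.012],"turn":[0.0,0.0,0.0]}
    - {"xyz":[0.0,0.0,-0.008],"turn":[0.0,0.0,0.0]}
    - {"xyz":[0.0,0.0,-0.005],"turn":[0.0,0.0,0.0]}
    - {"xyz":[0.0,0.0,-0.002],"turn":[0.0,0.0,0.0]}
    - {"xyz":[0.0,0.0,-0.001],"turn":[0.0,0.0,0.0]}

```text
clock: 35.48
eef_pos: [612.4, 30.0, 77.4]
eef_rot: [3.141, 0.0, 1.598]
wrist_force: [0.7, -0.3, -2.7]
finger_gap: 44.9
```

>>> arm_command:
  deltas:
    - {"xyz":[0.0,0.0,-0.001],"turn":[0.0,0.0,0.0]}
    - {"xyz":[0.0,0.0,0.0],"turn":[0.0,0.0,0.0]}

```text
clock: 35.72
eef_pos: [612.3, 30.0, 76.5]
eef_rot: [3.141, -0.0, 1.598]
wrist_force: [0.3, -1.4, -2.0]
finger_gap: 44.8
```

>>> arm_command:
  deltas:
    - {"xyz":[0.0,0.0,-0.0005],"turn":[0.0,0.0,0.0]}
    - {"xyz":[0.0,0.0,-0.0005],"turn":[0.0,0.0,0.0]}

```text
clock: 35.98
eef_pos: [612.4, 30.0, 76.2]
eef_rot: [3.141, 0.0, 1.598]
wrist_force: [-5.7, -1.1, 9.0]
finger_gap: 44.5
```

>>> arm_command:
  deltas:
    - {"xyz":[0.0,0.0,0.0],"turn":[0.0,0.0,0.0]}
    - {"xyz":[0.0,0.0,0.0],"turn":[0.0,0.0,0.0]}
    - {"xyz":[0.0,0.0,0.0],"turn":[0.0,0.0,0.0]}
  gripper: 0.34

```text
clock: 36.35
eef_pos: [612.3, 30.0, 75.4]
eef_rot: [3.141, 0.0, 1.598]
wrist_force: [0.4, -0.0, -0.3]
finger_gap: 61.9
```

>>> arm_command:
  deltas:
    - {"xyz":[0.0,0.0,0.02],"turn":[0.0,0.0,0.0]}
    - {"xyz":[0.0,0.0,0.05],"turn":[0.0,0.0,0.0]}
    - {"xyz":[0.0,0.0,0.05],"turn":[0.0,0.0,0.0]}
    - {"xyz":[-0.03,-0.05,0.0],"turn":[0.0,0.0,0.0]}
    - {"xyz":[-0.03,-0.05,0.0],"turn":[0.0,0.0,0.0]}
    - {"xyz":[-0.02,-0.055,0.0],"turn":[0.0,0.0,0.0]}
    - {"xyz":[-0.02,-0.055,0.0],"turn":[0.0,0.0,0.0]}
    - {"xyz":[0.0,-0.055,0.0],"turn":[0.0,0.0,0.0]}
    - {"xyz":[0.0,-0.055,0.0],"turn":[0.0,0.0,0.0]}
    - {"xyz":[0.0,0.0,0.0],"turn":[0.0,0.0,0.0]}

```text
clock: 37.6
eef_pos: [511.6, -293.0, 194.9]
eef_rot: [-3.141, 0.0, 1.594]
wrist_force: [-0.0, 1.4, -0.2]
finger_gap: 62.2
```

```bash
python3 look.py 11; python3 -c "
from h import *
c=pickle.load(open('pics/top11.pkl','rb')); crop(c,(190,140,400,260),'pics/c11.png',3.8)
im=c['color'].astype(float); o=im[:,:,0]-im[:,:,2]
print(w(-42.5,-150),proj(c,[*w(-42.5,-150),90]))
u=proj(c,[*w(-42.5,-150),90])[0].astype(int)
C,s,a,K=rectfit(c,o,25,u,90,(225,165,310,215)); print('brick',C,s,a,fr(C))
s=pickle.load(open('pics/side11.pkl','rb')); crop(s,(190,150,350,270),'pics/c11s.png',5)"
```

```text
37.7 [ 512.1 -290.   195.1] [-3.1412e+00 -5.0000e-04  1.5970e+00] [-152.4 -467.6] [ 0.2 -0.7  0. ]
[613.4  30.5] [[268.47219995 183.49592162]]
brick [611.40765  30.08796] (np.float32(44.867645), np.float32(88.769554)) {'xp': 0.0241, 'xm': 0.0301, 'yp': 0.0439, 'ym': 0.0316} [ -44.5 -150.4]
```

View pics/c11.png

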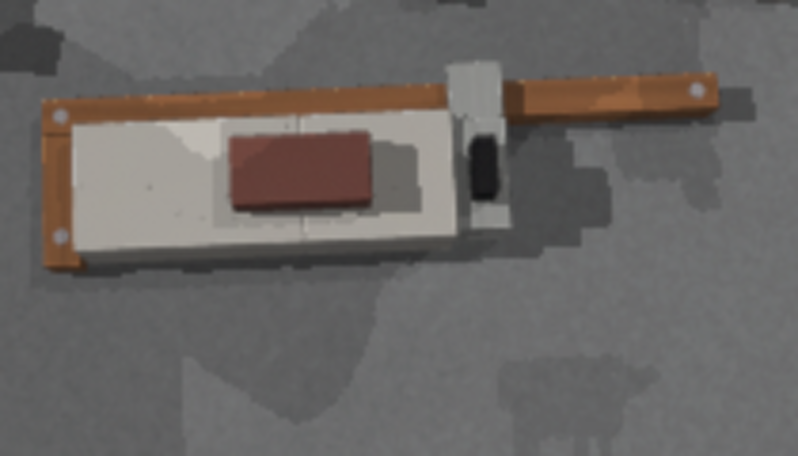

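View pics/c11s.png

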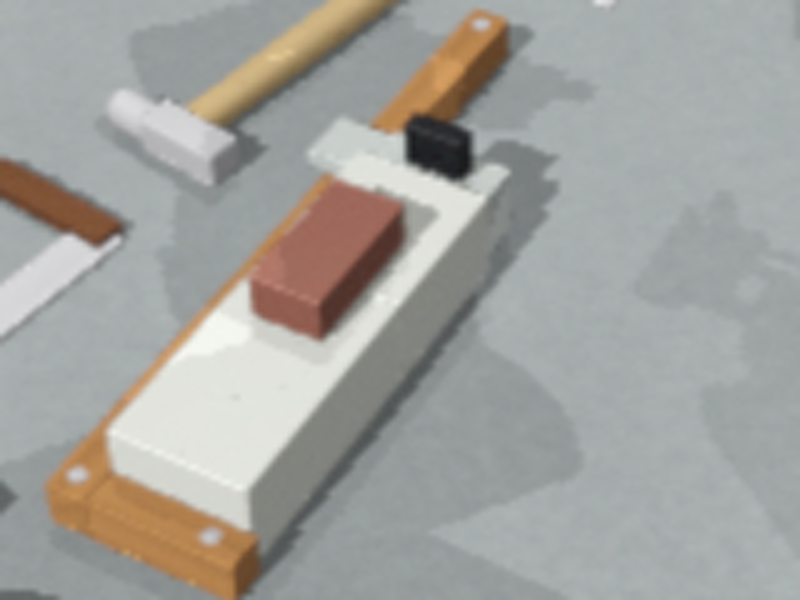

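View pics/top11.png

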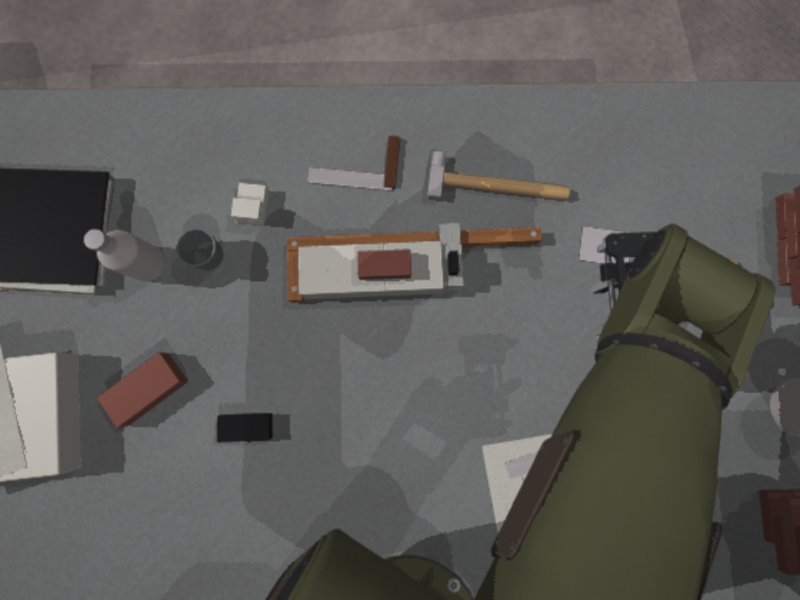

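The brick lies flat at (-44.5, -150.4), and the row's own centreline measures -44.0. The joint is at crop x≈302 and the brick spans 231 to 371, so it is centred. The arm is clear, so I'm signing off.

```bash
python3 -c "
from cell import *
s=read_state();print(s['clock'],abs(s['qd']).max());print(sign_off())"
```

```text
37.7 0.029389293827210228
the job is handed in; nothing more can be done
None
```

The job is done and handed in at 37.7 s. In the order asked, I pushed the long stone into the corner, the short stone against the bar and the long stone, slid the stop up, and set the brick on top.

**Last checks:**
- **Stones:** before the stop went on, the row measured 250.3 x 85.2 mm and square to the fence, against a nominal 250 x 85. The short stone met the long one exactly 100 mm behind the long stone's own contact point.
- **Stop:** it met the short stone at the expected travel, with about 11 N.
- **Brick:** it lies flat, with its centre at (-44.5, -150.4) mm in the fence frame and within about 0.01 rad of the row.
- **Bystanders:** the last top view shows none of them moved. The arm hid the half brick, part of the scraper and part of the drawing sheet in that view.

**Disagreements:**
- In the camera, the stones and brick sit about 1.5–2 mm nearer the robot than nominal. Calibration is good to about 2 mm and the pushes stopped hard against the bar, so I put this down to measuring error.
- One +x check nudge on the long stone peaked at about 40 N sideways (about 50 N in all with the vertical part) at the fingertips, more than I intended. It was backed off and the stone stayed home.

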